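# Wedge the vial carrier on an inspection camera's dovetail way and load the vial

### The arm

A 6-joint arm with a two-finger parallel gripper is mounted at the origin on a cart in front of the work surface, level with it; the furniture and walls round the work are solid. World frame = base frame: x ahead of the robot, y to its left, z up, the work surface at z = 0. Lengths are in m, angles in rad, forces in N, time in s.
With the tool pointing down it reaches from about 0.325 to 0.925 m from the base axis. Payload 3.1 kg.
Tool frame: the origin (TCP) lies on the centre line of the jaws, within the pads' length; the fingertips stand 17 mm ahead of it and the grasp point (between the pads) lies 2 mm behind it; z points along the fingers, y is the line along which they close (so a half turn about z gives the same grasp; the last joint's range is limited). The gripper opens to 85 mm and grips with 20 to 120 N. Pads are 22 mm wide; open, the fingers measure 114 mm over their backs; the gripper's body (76 mm by 85 mm) begins 54 mm behind the grasp point. The pads swing forward as they close: fully open they stand 13 mm farther back than shut.
Start: joints at [-1.408, 0.217, 1.613, -0, 1.311, -0.112], TCP at [0.17, -0.602, 0.248] pointing down, gripper open.
Joint ranges: [-2.75, 2.75], [-0.78, 2.1], [0.31, 2.55], [-1.13, 4.27], [0.13, 2.63], [-2.58, 2.58]. Speed limits (rad/s): [2.79, 2.79, 3.14, 3.14, 3.14, 3.14].

### API

Orientations are given as a rotation vector (axis times angle).
In Python, from rig import bot gives the robot as it stands.
- The arm moves only by the tool step_arm, never from a script. Its argument "motion" is a list that holds one entry, the list of rows, each a list of 7 numbers: the shift along the tool's x, y, z each as a share of 600 mm, from -1 to 1, then the turn, a rotation vector about the tool's x, y, z each as a share of 180 degrees, from -1 to 1, then the opening, from -1 (shut) to 1 (fully open), so that 0 is half open. A call has 1 to 5 rows; each row is the pose to reach, as a shift and turn from the pose commanded when the call began, along the tool's axes at that moment, turning the shorter way round; what a row does not reach only later rows make up. A row lasts 1/10 s, in which the tool goes at most 50 mm and 8.59 degrees, less where a joint would pass 70% of its speed; a pose out of reach is approached as far as the arm can. A call with a number of a shift or a turn outside -1 to 1 is refused whole. A call with a gripper value outside its range is refused whole. The fingers move at their own pace and stop on an object; "newtons" is the grip in N (left out, the last holds). Time passes only in rows, so rows that repeat a pose let the fingers close. It gives the time, the measured TCP pose, the force, the opening and the grip force at its end, in the units of the state.
- bot.state(): the state, without advancing time (a new reading comes with each control period).
- bot.grab_frame(name): name is "side" or "top" or "wrist"; returns the picture (420x560x3 uint8, red, green, blue); there is no depth.
- bot.camera_model(name): a dict with "intrinsics" (3x3 intrinsics, pixels), "world_to_cam" (4x4, takes a point from world to camera coordinates); the wrist camera has in their place "tool_from_camera" (4x4, takes a point from camera to tool coordinates, whose origin is the TCP and whose axes are the flange's). Camera axes: x right, y down, z forward; pixel columns grow to the right and rows downward; lengths in m; the calibration is good to about 2 mm. A picture is of the moment at which its call begins: read the wrist's pose just before it. camera_model takes no time and is no camera call.
- bot.close_job(): hands the job in; it is judged then, once.
Trained networks look in the newest picture that a camera, given by its name, has taken for a name from the list of things; names that differ only in an ending like _2 or _b are one class to them, and where a whole thing is asked for, a point or a joint stands for the part that bears it (a point fixed in the world has none). Each returns a list of dicts, best first, with "score" (0 to 1); they miss things now and then, are a little off and sometimes report something else, mostly with a low value. They report only what shows in the picture. A call takes as long as a camera call. They do not tell look-alikes from the thing itself.
- bot.recognise(camera, name): "location" ([column, row] in pixels, amid what is visible of it).
- bot.place_of(camera, name): "location" ([column, row] in pixels: a listed point, or the origin of a listed thing).
The state is a dict: "clock": time; "joint_pos": joint angles; "qvel": joint speeds; "tau": joint torques, N m; "tool_pos": TCP position; "tcp_rot": TCP orientation; "contact_force": force on the tool from outside, world axes, zero at the start; "ft_torque": the same for the moment, N m; "opening": finger opening in m; "gripper_force": force on a finger pad.
Only numpy, scipy, OpenCV 4.12 (cv2) and the standard library are available. Lean on these libraries where they do the work, as an engineer would, in place of code of your own. Each camera call takes 0.05 s, during which the arm holds its last target. There are 200 camera calls.

### The job

Mount the vial carrier on the camera bench: enter its dovetail shoe, narrow end first, into the mouth of the tapered dovetail way and slide it towards the camera until it wedges tight, pushing firmly enough that it stays locked when you let go but not so hard that the gib strip is overstrained. Let go of it, then stand the black-capped vial in the carrier's well, right down on the well's floor, with the carrier still locked. Leave the sample jar, the timer and the roll of tape where they are.

Things in the scene. Friction and masses are not known exactly. Their poses are not given: they have to be found in the camera images.
- bench: Vial inspection bench, fixed: grey plate 335 x 120 mm. Origin on the worktop under the nominal lock place, x along the way towards the camera, z up. Plate from x = -150 to +185 mm. On it a flat steel bed, top at z = 20 mm, 80 mm wide, x = -150 to +65 mm, clear before the mouth (x < -60). Camera and ring light on y = 0, x = 95 to 190, up to z = 103 mm.
- way_mouth (a point): Middle of the way's mouth on the bed (bench x = -60, z = 20 mm), the end nearer the robot. Two steel cheeks, x = -60 to +50 mm, tops at z = 34 mm, out to y = +-42 mm (screws to -51), form a female dovetail: half width at the bed 25.6 mm here, 0.08 mm less for every mm inward; faces undercut 30 degrees from vertical, so 8.1 mm less at the cheeks' tops.
- lock_place (a point): On the bed at bench x = 0, y = 0, z = 20 mm: nominal place of the carrier's origin when locked. The real one lies up to 13 mm nearer or farther along x and 1 mm aside, as the gib is set differently every time. From first touch on both faces to tight it advances about 1 mm: feel for it. Held off line or cocked it binds early and springs loose when let go: a second push helps.
- gib: Bright steel gib strip, the face of the way's right-hand (-y) side, fixed by set screws; origin and axes as the bench, but set up to 2 mm aside in y. A push on the carrier of 10 to 16 N along the way locks it well, by friction, so that it stays tight when let go; 6 N may leave it loose; over 22 N can overstrain the strip. The way is ground and oiled (friction 0.2 to 0.3).
- carrier: Vial carrier, bare aluminium, 0.2 to 0.4 kg, loose; origin under its middle, x towards the narrow nose, z up. Its foot is a male dovetail shoe to fit the way: x = -35 to +35, 14 mm high, 47 mm wide below at the heel and 36 mm at the nose, flanks leaning in 30 degrees. Above it is the block (see well_floor).
- well_floor (a point): Middle of the floor of the carrier's well (27.5 mm diameter, 22 mm deep), 23 mm above the carrier's underside. The well is in a block 44 mm long (x), 40 mm wide (y), from z = 17 to 45 mm of the carrier: grip its flat sides across y. A thumb boss, 12 mm wide, 5 mm proud, z = 17 to 29, in the middle of its rear face is there to push it home. Fingertips over z = 38 mm of the bench clear the cheeks.
- vial: Glass sample vial with black screw cap, 25 mm diameter, 51 mm high, about 30 g, standing on the worktop; origin at the middle of its underside. In the well 29 mm of it stand out: grip it at least 24 mm above its underside.
- sample_jar: White sample jar, 54 mm diameter, 66 mm high, bystander; origin under its middle
- lab_timer: White timer lying on its back, 66 x 62 x 15 mm, bystander; origin under its middle
- tape_roll: Roll of label tape lying flat, 74 mm diameter, 19 mm high, bystander; origin under its middle
There are look-alikes about, which are no part of the job. What is meant by the vial is not green, and is the smaller of those in its own colour. What is shaped like the carrier but turquoise is not meant.

How it is judged:
By the outcome, as a careful person would: the job done as asked, in the order asked, and still so for the second after the job is handed in, with the robot touching nothing.
It also fails if it takes over 72 s, if anything falls off the work surface, if the arm or the gripper's body presses on something with over 40 N, if the wrist force passes 120 N, or if a joint passes its speed limit or range.

## Working session

There is one attempt and no reset: what is moved stays moved. The work goes in short steps, Python scripts to look and compute and a tool call to move; the robot and the scene stay as the last step left them, time stands still between calls to the robot, and variables do not carry over. Pictures are saved under pics/ and viewed, at most 10 in all, crops included, and the job is handed in when it is done.

Besides the shell and the picture viewer there is one more tool, called as name(argument=value, ...), one argument or row to a line, values as JSON. step_arm: Moves the arm, as the interface text tells. Its arguments: {"type":"object","properties":{"motion":{"type":"array"},"newtons":{"type":"number"}},"required":["motion"]}

```bash
mkdir -p pics; ls; cat > h.py <<'E'
import numpy as np, cv2
from scipy.spatial.transform import Rotation as R
from rig import bot
def snap(c,fn=None):
    s=bot.state(); im=bot.grab_frame(c)
    if fn: cv2.imwrite('pics/'+fn,im[:,:,::-1])
    return s,im
def cam(c,s=None):
    m=bot.camera_model(c); K=np.array(m['intrinsics'])
    if c=='wrist':
        T=np.eye(4);T[:3,:3]=R.from_rotvec(s['tcp_rot']).as_matrix();T[:3,3]=s['tool_pos']
        return K,T@np.array(m['tool_from_camera'])
    return K,np.linalg.inv(np.array(m['world_to_cam']))
def ray(c,px,z,s=None):
    K,T=cam(c,s); d=T[:3,:3]@np.linalg.solve(K,[px[0],px[1],1.]); o=T[:3,3]
    return o+d*(z-o[2])/d[2]
def proj(c,p,s=None):
    K,T=cam(c,s); q=np.linalg.inv(T)@np.append(p,1); u=K@q[:3]; return u[:2]/u[2]
def rel(p,rv=None,s=None):
    "row numbers to reach world p / orientation from the current measured pose"
    s=s or bot.state(); A=R.from_rotvec(s['tcp_rot'])
    t=A.inv().apply(np.array(p)-s['tool_pos'])/.6
    r=(A.inv()*R.from_rotvec(rv)).as_rotvec()/np.pi if rv is not None else np.zeros(3)
    return np.round(np.r_[t,r],4)
E
python3 - <<'E'
from h import *
np.set_printoptions(precision=4,suppress=True)
print(bot.state())
H={}
for c in ['top','side','wrist']:
    s,im=snap(c,c+'0.png')
    for n in ['way_mouth','lock_place','carrier','vial','well_floor','gib']:
        if c=='wrist' and n in('gib','lock_place'):continue
        for d in bot.place_of(c,n)[:3]:
            z={'way_mouth':.02,'lock_place':.02,'well_floor':.023,'gib':.0}.get(n,0)
            print(c,n,round(d['score'],2),np.round(d['location']),ray(c,d['location'],z,s)[:2])
a=cv2.imread('pics/top0.png');cv2.imwrite('pics/t.png',cv2.resize(a,(800,600)))
E
```

```text
pics
{'clock': 0.0, 'joint_pos': array([-1.4082,  0.2178,  1.6149, -0.    ,  1.3113, -0.1122]), 'qvel': array([-0.0009,  0.0003, -0.0001,  0.001 ,  0.0002, -0.0004]), 'tau': array([  0.0013, -39.6845, -30.3856,   0.    ,   0.0099,   0.    ]), 'tool_pos': array([ 0.1695, -0.6008,  0.247 ]), 'tcp_rot': array([-3.1096, -0.43  ,  0.0002]), 'contact_force': array([-1.4625,  0.429 , -0.2737]), 'ft_torque': array([ 0.0056, -0.0292,  0.0148]), 'gripper_force': 0.0, 'opening': 0.08504201022311549}
top way_mouth 0.97 [349. 222.] [ 0.4995 -0.0263]
top way_mouth 0.56 [271. 173.] [0.675  0.2485]
top lock_place 0.83 [351. 203.] [ 0.5653 -0.0355]
top carrier 0.83 [131. 244.] [0.424  0.7469]
top carrier 0.78 [266. 230.] [0.4731 0.2672]
top vial 0.53 [395. 247.] [ 0.4104 -0.1893]
top vial 0.51 [407. 216.] [ 0.5196 -0.2371]
top vial 0.5 [409. 231.] [ 0.4687 -0.2407]
top well_floor 0.83 [131. 244.] [0.4245 0.739 ]
top well_floor 0.58 [262. 228.] [0.4782 0.2779]
top gib 0.43 [347. 206.] [ 0.5583 -0.0247]
side way_mouth 0.66 [288. 261.] [ 0.5046 -0.0331]
side lock_place 0.92 [302. 255.] [ 0.5571 -0.0176]
side carrier 0.83 [258. 213.] [0.4766 0.2721]
side carrier 0.51 [226. 156.] [0.4346 0.7779]
side vial 0.69 [294. 320.] [ 0.4612 -0.2414]
side vial 0.67 [272. 309.] [ 0.4117 -0.189 ]
side vial 0.52 [319. 312.] [ 0.5368 -0.2343]
side well_floor 0.7 [260. 213.] [0.4764 0.2431]
side well_floor 0.53 [223. 154.] [0.4178 0.7541]
side gib 0.53 [303. 265.] [ 0.5539 -0.042 ]
```

View pics/t.png

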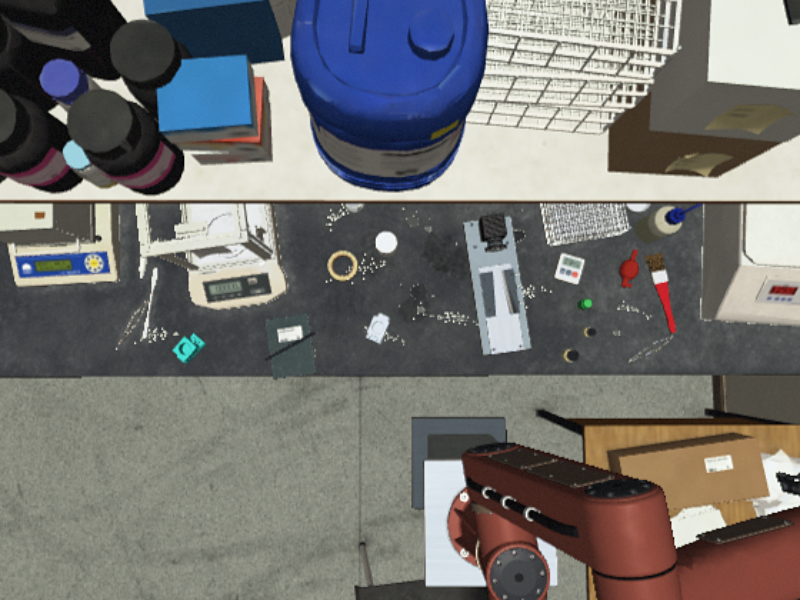

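View pics/side0.png

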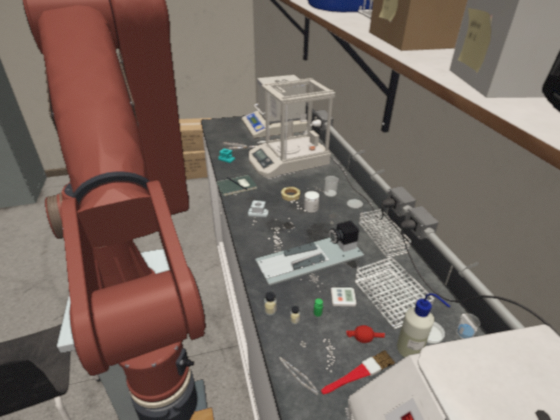

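The real carrier is grey-white, at about (264,229) in the original pixels, and the turquoise one is far left. The black-capped vials are at about (400,248) and (413,232), with a green one next to them. I'll look from the wrist on the way.

```bash
python3 - <<'E'
from h import *
np.set_printoptions(precision=4,suppress=True)
print(bot.camera_model('wrist'))
s=bot.state()
# tool pointing down; matrix
print(R.from_rotvec(s['tcp_rot']).as_matrix())
rv=(R.from_euler('z',8,degrees=True)*R.from_rotvec([np.pi,0,0])).as_rotvec()
rv2=(R.from_euler('z',-172,degrees=True)*R.from_rotvec([np.pi,0,0])).as_rotvec()
for r in (rv,rv2): print(rel([.37,-.215,.26],r))
E
```

```text
{'intrinsics': array([[301.8693,   0.    , 276.8115],
       [  0.    , 301.8693, 213.1589],
       [  0.    ,   0.    ,   1.    ]]), 'tool_from_camera': array([[-0.    , -0.9658, -0.2595,  0.0655],
       [ 1.    ,  0.0002, -0.0008,  0.    ],
       [ 0.0008, -0.2595,  0.9658, -0.1261],
       [ 0.    ,  0.    ,  0.    ,  1.    ]])}
[[ 0.9625  0.2714  0.    ]
 [ 0.2714 -0.9625 -0.    ]
 [ 0.      0.     -1.    ]]
[ 0.4962 -0.5295 -0.0195  0.     -0.      0.043 ]
[ 0.4962 -0.5295 -0.0195  0.      0.     -0.957 ]
```

step_arm(
  motion=[
    [[0.4962,-0.5295,-0.0195,0,0,0.043,1],[0.4962,-0.5295,-0.0195,0,0,0.043,1],[0.4962,-0.5295,-0.0195,0,0,0.043,1],[0.4962,-0.5295,-0.0195,0,0,0.043,1],[0.4962,-0.5295,-0.0195,0,0,0.043,1]],
  ],
)

```text
clock: 1.45
tool_pos: [0.2852, -0.378, 0.2552]
tcp_rot: [3.134, 0.218, 0.001]
contact_force: [1.4, -0.4, 0.4]
opening: 0.0857
gripper_force: 0.0
```

```bash
python3 - <<'E'
from h import *
rv=(R.from_euler('z',8,degrees=True)*R.from_rotvec([np.pi,0,0])).as_rotvec()
print(rel([.37,-.215,.26],rv))
E
```

```text
[ 1.776e-01 -2.494e-01 -8.000e-03  2.000e-04 -2.000e-04 -2.000e-04]
```

step_arm(
  motion=[
    [[0.177,-0.25,-0.008,0,0,0,1],[0.177,-0.25,-0.008,0,0,0,1],[0.177,-0.25,-0.008,0,0,0,1],[0.177,-0.25,-0.008,0,0,0,1],[0.177,-0.25,-0.008,0,0,0,1]],
  ],
)

```text
clock: 1.95
tool_pos: [0.3702, -0.2131, 0.2602]
tcp_rot: [-3.133, -0.228, -0.002]
contact_force: [0.5, -0.8, 0.7]
opening: 0.0855
gripper_force: 0.0
```

```bash
python3 - <<'E'
from h import *
np.set_printoptions(precision=4,suppress=True)
s,im=snap('wrist','v1.png'); print(s['tool_pos'])
for d in bot.place_of('wrist','vial'): print(round(d['score'],2),d['location'],ray('wrist',d['location'],0,s)[:2])
rv=(R.from_euler('z',8,degrees=True)*R.from_rotvec([np.pi,0,0])).as_rotvec()
print(rel([.48,-.03,.28],rv))
E
```

```text
[ 0.3702 -0.2131  0.2602]
0.86 [313.6, 111.5] [ 0.4656 -0.2439]
0.84 [266.1, 156.8] [ 0.4035 -0.1941]
0.81 [312.4, 50.0] [ 0.532  -0.2306]
[ 0.2268 -0.2808 -0.0335  0.0004 -0.      0.0007]
```

View pics/v1.png

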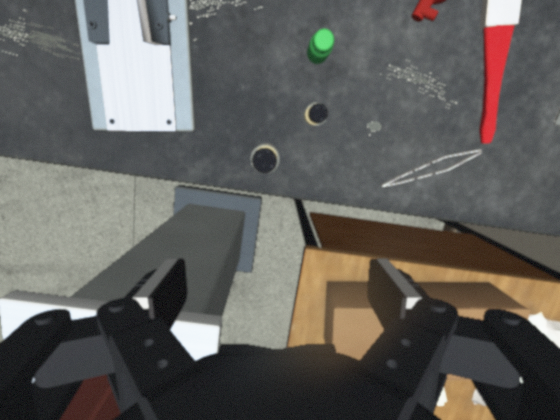

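The wrist view shows the smaller black-capped vial at (317,113), the larger one at (265,158) and the green one at (321,44). The bench's front end is at upper left. The vial I want is at about (0.466,-0.244). Next I'll look at the bench.

step_arm(
  motion=[
    [[0.227,-0.281,-0.033,0,0,0,1],[0.227,-0.281,-0.033,0,0,0,1],[0.227,-0.281,-0.033,0,0,0,1],[0.227,-0.281,-0.033,0,0,0,1],[0.227,-0.281,-0.033,0,0,0,1]],
  ],
)

```text
clock: 2.55
tool_pos: [0.4822, -0.0289, 0.2803]
tcp_rot: [-3.133, -0.221, -0.003]
contact_force: [-1.0, -0.8, 0.2]
opening: 0.0852
gripper_force: 0.0
```

```bash
python3 - <<'E'
from h import *
np.set_printoptions(precision=4,suppress=True)
s,im=snap('wrist','b1.png'); print(s['tool_pos'],s['tcp_rot'])
for n in ['way_mouth','lock_place','gib','bench']:
  for d in bot.place_of('wrist',n)[:2]: print(n,round(d['score'],2),d['location'],ray('wrist',d['location'],.0 if n in('gib','bench') else .02,s)[:2])
rv=(R.from_euler('z',8,degrees=True)*R.from_rotvec([np.pi,0,0])).as_rotvec()
print(rel([.44,.27,.25],rv))
a=cv2.imread('pics/b1.png');cv2.imwrite('pics/b1b.png',cv2.resize(a,(800,600),interpolation=cv2.INTER_CUBIC))
E
```

```text
[ 0.4822 -0.0289  0.2803] [-3.1333 -0.2211 -0.0031]
way_mouth 0.63 [279.1, 168.7] [ 0.5032 -0.0286]
lock_place 0.73 [284.7, 121.4] [ 0.5613 -0.0271]
lock_place 0.39 [426.9, 93.5] [ 0.6169 -0.1911]
gib 0.74 [283.4, 121.7] [ 0.5615 -0.0259]
bench 0.7 [283.4, 121.5] [ 0.5617 -0.0259]
[ 0.0034 -0.5078  0.0484  0.0002  0.0004 -0.0006]
```

View pics/b1b.png

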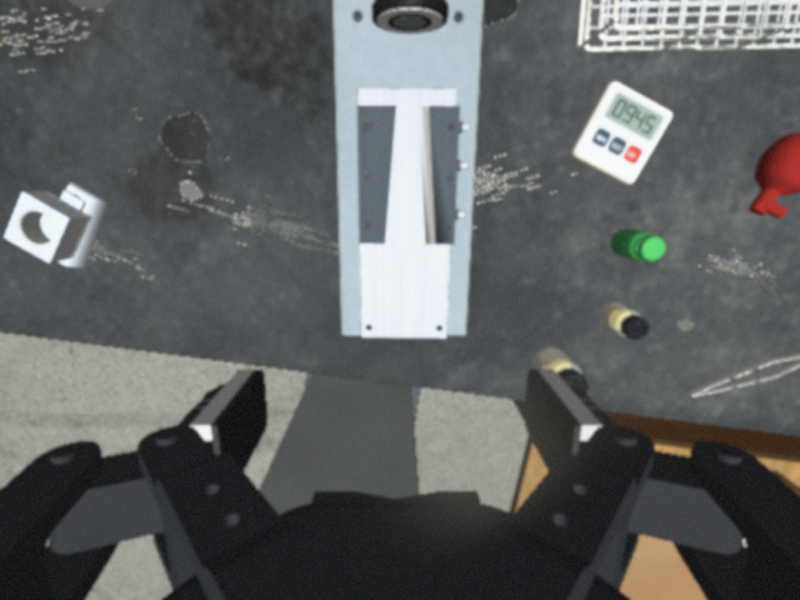

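The wrist view (800-wide pixels) shows the bed from (361,338) and (447,338) at the front to (358,88) and (459,88) at the far end. The way's mouth is at row 242, and the carrier is at about (50,228). I'll fit the bench pose from these edges.

```bash
cat > bench.py <<'E'
from h import *
from scipy.optimize import least_squares
def W(b,p):
    c,s_=np.cos(b[2]),np.sin(b[2]); p=np.array(p)
    return np.array([b[0]+c*p[0]-s_*p[1],b[1]+s_*p[0]+c*p[1],p[2]])
# line features on bed: left/right edges y=+-40,z=20, front edge, cheeks' inner bed edges are taper (skip gib)
def fit(im,s,b,win=6):
    g=cv2.GaussianBlur(cv2.cvtColor(im,cv2.COLOR_RGB2GRAY),(0,0),1).astype(np.float32)
    E=[]
    for x in np.linspace(-.14,-.07,25): E+=[((x,.04,.02),(0,1)),((x,-.04,.02),(0,-1))]
    for x in np.linspace(-.05,.045,30): E+=[((x,.042,.034),(0,1))]
    for y in np.linspace(-.035,.035,25): E+=[((-.15,y,.02),(-1,0))]
    for it in range(4):
        obs=[]
        w=win if it<2 else 3
        for p,n in E:
            u=proj('wrist',W(b,p),s); q=np.array(p)+np.r_[np.array(n)*.002,0]
            d=proj('wrist',W(b,q),s)-u; d/=np.linalg.norm(d)
            t=np.arange(-w,w+.01,.25); P=(u[:,None]+d[:,None]*t).astype(np.float32)
            v=cv2.remap(g,P[0][None],P[1][None],cv2.INTER_LINEAR)[0]
            gr=np.abs(np.gradient(v)); k=gr.argmax()
            if gr[k]>.8: obs.append((p,d,u+d*t[k]))
        f=lambda b:[np.dot(proj('wrist',W(b,p),s)-o,d) for p,d,o in obs]
        r=least_squares(f,b,loss='soft_l1',f_scale=.5); b=r.x
    return b,len(obs),np.median(np.abs(f(b)))
E
python3 - <<'E'
from bench import *
np.set_printoptions(precision=4,suppress=True)
s=bot.state(); im=cv2.imread('pics/b1.png')[:,:,::-1].copy()
C=[((361,338),(-.15,.04,.02)),((447,338),(-.15,-.04,.02)),((358,88),(.065,.04,.02)),((459,88),(.065,-.04,.02)),((358,242),(-.06,.042,.034))]
r=least_squares(lambda b:np.concatenate([proj('wrist',W(b,p),s)-np.array(c)*.7 for c,p in C]),[.561,-.027,.1])
print(r.x,np.degrees(r.x[2]),np.round(r.fun,1)); b,n,m=fit(im,s,r.x); print(b,np.degrees(b[2]),n,m)
np.save('bench.npy',b); print(ray('wrist',np.array([62,228])*.7,.0,s))
E
```

```text
[ 0.5599 -0.0309  0.1269] 7.2728608106166925 [ 0.7 -0.8 -0.3 -0.1  1.  -0.5 -1.   0.3 -0.4  0.9]Traceback (most recent call last):
  File "<stdin>", line 6, in <module>
  File "bench.py", line 24, in fit
    r=least_squares(f,b,loss='soft_l1',f_scale=.5); b=r.x
    return func(*args, **kwargs)
    result = trf(vector_fun.fun, vector_fun.jac, x0, f0, J0, lb, ub, ftol, xtol,
                 gtol, max_nfev, x_scale, loss_function, tr_solver,
                 tr_options.copy(), verbose, callback=callback_wrapped)
    return trf_no_bounds(
        fun, jac, x0, f0, J0, ftol, xtol, gtol, max_nfev, x_scale,
        loss_function, tr_solver, tr_options, verbose, callback=callback)
    J = jac(x)
    self._update_jac()
    ~~~~~~~~~~~~~~~~^^
    self.J = self.jac_wrapped(xp_copy(self.x), f0=self.f)
             ~~~~~~~~~~~~~~~~^^^^^^^^^^^^^^^^^^^^^^^^^^^^
    J, dct = approx_derivative(
             ~~~~~~~~~~~~~~~~~^
        self.fun,
        ^^^^^^^^^
    ...<2 lines>...
        **self.finite_diff_options,
        ^^^^^^^^^^^^^^^^^^^^^^^^^^^
    )
    ^
    J, _nfev = _dense_difference(fun
[... 356 characters left out ...]
1d(self.fun(x, *self.args, **self.kwargs))
                      ~~~~~~~~^^^^^^^^^^^^^^^^^^^^^^^^^^^^^^
    return np.atleast_1d(self.fun(x))
                         ~~~~~~~~^^^
    return self.f(x, *self.args, **self.kwargs)
           ~~~~~~^^^^^^^^^^^^^^^^^^^^^^^^^^^^^^
  File "bench.py", line 23, in <lambda>
    f=lambda b:[np.dot(proj('wrist',W(b,p),s)-o,d) for p,d,o in obs]
                       ~~~~^^^^^^^^^^^^^^^^^^
  File "h.py", line 18, in proj
    K,T=cam(c,s); q=np.linalg.inv(T)@np.append(p,1); u=K@q[:3]; return u[:2]/u[2]
        ~~~^^^^^
  File "h.py", line 9, in cam
    m=bot.camera_model(c); K=np.array(m['intrinsics'])
ValueError: time passes only in moves, steps and waits
```

step_arm(
  motion=[
    [[0,-0.46,0.04,0,0,0,1],[0,-0.46,0.04,0,0,0,1],[0,-0.46,0.04,0,0,0,1],[0,-0.46,0.04,0,0,0,1],[0,-0.46,0.04,0,0,0,1]],
  ],
)

```text
clock: 3.3
tool_pos: [0.4455, 0.2159, 0.2578]
tcp_rot: [3.134, 0.214, 0.001]
contact_force: [0.9, -1.4, -0.2]
opening: 0.0855
gripper_force: 0.0
```

```bash
python3 - <<'E'
from h import *
np.set_printoptions(precision=4,suppress=True)
s,im=snap('wrist','c1.png'); print(s['tool_pos'],s['tcp_rot'])
for n,z in [('carrier',0),('well_floor',.023)]:
  for d in bot.place_of('wrist',n)[:2]: print(n,round(d['score'],2),d['location'],ray('wrist',d['location'],z,s)[:2])
a=cv2.imread('pics/c1.png');cv2.imwrite('pics/c1b.png',cv2.resize(a,(800,600),interpolation=cv2.INTER_CUBIC))
E
```

```text
[0.4455 0.2159 0.2578] [3.1337 0.2137 0.001 ]
carrier 0.85 [238.6, 156.0] [0.4753 0.2684]
carrier 0.17 [488.3, 168.3] [ 0.5029 -0.0465]
well_floor 0.93 [235.6, 156.9] [0.4758 0.2692]
```

View pics/c1b.png

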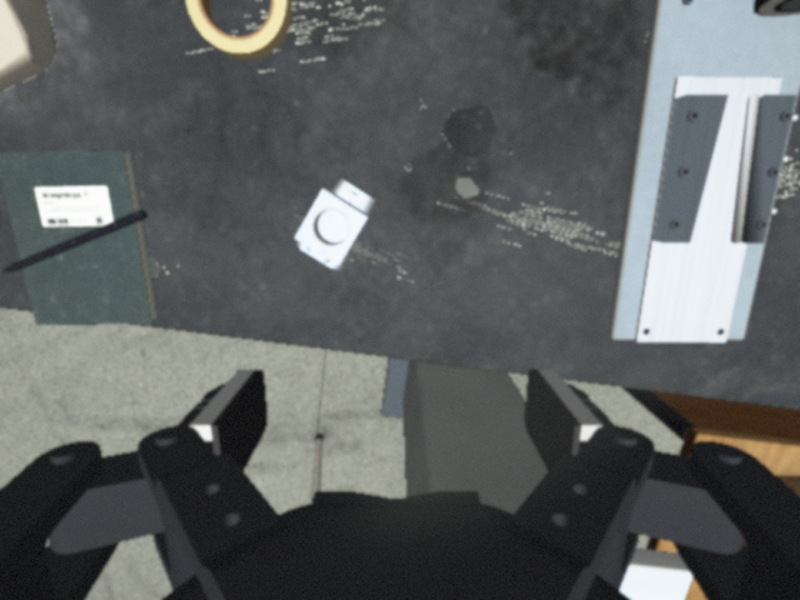

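```bash
sed -i "s/^def cam(/import os,pickle\nCM=pickle.load(open('cm.pkl','rb')) if os.path.exists('cm.pkl') else {c:bot.camera_model(c) for c in('top','side','wrist')}\npickle.dump(CM,open('cm.pkl','wb'))\ndef cam(/; s/m=bot.camera_model(c)/m=CM[c]/" h.py
python3 - <<'E'
from bench import *
np.set_printoptions(precision=4,suppress=True)
im=cv2.imread('pics/b1.png')[:,:,::-1].copy()
s=dict(tool_pos=[.4822,-.0289,.2803],tcp_rot=[-3.1333,-.2211,-.0031])
b,n,m=fit(im,s,np.array([.5599,-.0309,.1269])); print(b,np.degrees(b[2]),n,m); np.save('bench.npy',b)
a=np.radians(-25);rv=(R.from_euler('z',a)*R.from_rotvec([np.pi,0,0])).as_rotvec()
print(rel([.4755-.05*np.cos(a),.269-.05*np.sin(a),.18],rv))
E
```

```text
[ 0.5624 -0.028   0.1151] 6.594277709624886 105 0.4285109209784637
[-0.0067 -0.1246  0.1288  0.0003  0.0003  0.1842]
```

step_arm(
  motion=[
    [[-0.007,-0.125,0.129,0,0,0.184,1],[-0.007,-0.125,0.129,0,0,0.184,1],[-0.007,-0.125,0.129,0,0,0.184,1],[-0.007,-0.125,0.129,0,0,0.184,1],[-0.007,-0.125,0.129,0,0,0.184,1]],
  ],
)

```text
clock: 3.95
tool_pos: [0.4317, 0.2875, 0.1799]
tcp_rot: [3.064, -0.687, -0.001]
contact_force: [0.8, -0.1, -0.4]
opening: 0.0854
gripper_force: 0.0
```

```bash
python3 - <<'E'
from h import *
np.set_printoptions(precision=4,suppress=True)
s,im=snap('wrist','c2.png'); print(s['tool_pos'],s['tcp_rot'])
for n,z in [('carrier',0),('well_floor',.023)]:
  for d in bot.place_of('wrist',n)[:2]: print(n,round(d['score'],2),d['location'],ray('wrist',d['location'],z,s)[:2])
cv2.imwrite('pics/c2b.png',cv2.resize(im[80:290,140:420,::-1],(800,600),interpolation=cv2.INTER_CUBIC))
E
```

```text
[0.4317 0.2875 0.1799] [ 3.0639 -0.6865 -0.001 ]
carrier 0.65 [276.5, 153.5] [0.4722 0.2686]
well_floor 0.95 [274.2, 151.3] [0.4763 0.269 ]
```

View pics/c2b.png

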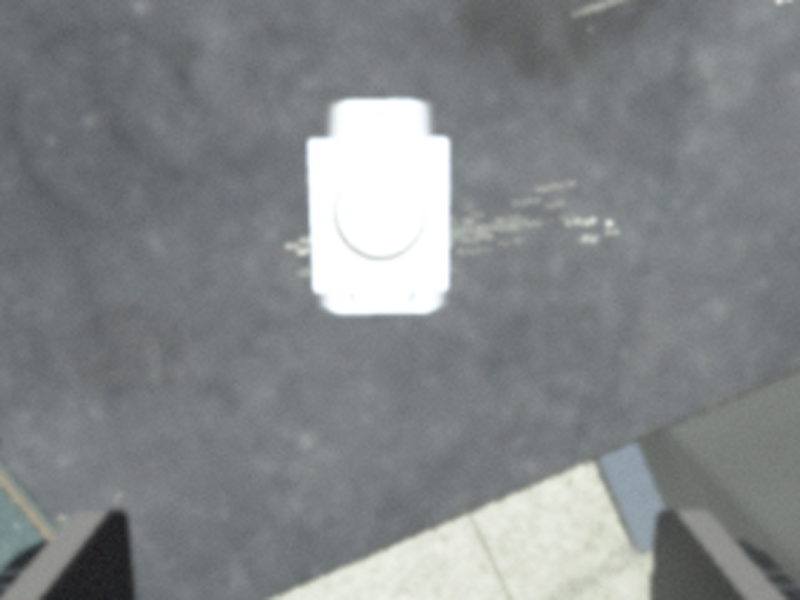

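The close view shows the carrier with its narrow nose up (102 px against 122 px at the heel). The block's top face has corners at (307,138), (450,138), (312,290) and (449,290). It's aligned with the tool to within about 1°.

```bash
python3 - <<'E'
from h import *
np.set_printoptions(precision=4,suppress=True)
s=bot.state()
P=[ray('wrist',np.array(c)/2.857+[140,80],.045,s)[:2] for c in [(307,138),(450,138),(449,290),(312,290)]]
print(np.array(P),np.linalg.norm(P[0]-P[1]),np.linalg.norm(P[3]-P[2]),np.linalg.norm(P[0]-P[3]))
P=np.array(P);c=P.mean(0);d=(P[0]+P[1]-P[2]-P[3]);a=np.arctan2(d[1],d[0]);print(c,np.degrees(a))
rv=(R.from_euler('z',a)*R.from_rotvec([np.pi,0,0])).as_rotvec()
for z in (.09,.034):print(rel([c[0],c[1],z],rv))
E
```

```text
[[0.5047 0.2817]
 [0.4869 0.2438]
 [0.4462 0.2624]
 [0.464  0.3004]] 0.041873737179231305 0.04195858023399087 0.04482431370126089
[0.4755 0.272 ] -24.57330165585183
[ 0.0768 -0.006   0.1519 -0.0001 -0.0003 -0.0032]
[ 0.0767 -0.0059  0.2452 -0.0001 -0.0003 -0.0032]
```

step_arm(
  motion=[
    [[0.077,-0.006,0.152,0,0,-0.003,1],[0.077,-0.006,0.152,0,0,-0.003,1],[0.077,-0.006,0.2,0,0,-0.003,1],[0.077,-0.006,0.237,0,0,-0.003,1],[0.077,-0.006,0.237,0,0,-0.003,1]],
  ],
)

```text
clock: 4.6
tool_pos: [0.472, 0.2712, 0.0351]
tcp_rot: [3.065, -0.668, -0.01]
contact_force: [-0.7, -0.4, 0.4]
opening: 0.0856
gripper_force: 0.0
```

step_arm(
  motion=[
    [[0,0,0,0,0,0,-0.5],[0,0,0,0,0,0,-0.5],[0,0,0,0,0,0,-0.5],[0,0,0,0,0,0,-0.5],[0,0,0,0,0,0,-0.5]],
  ],
  newtons=50,
)

```text
clock: 5.1
tool_pos: [0.476, 0.274, 0.0407]
tcp_rot: [-3.068, 0.667, -0.005]
contact_force: [-1.0, -2.1, 6.3]
opening: 0.0389
gripper_force: 53.3
```

step_arm(
  motion=[
    [[0,0,-0.08,0,0,0,-0.5],[0,0,-0.15,0,0,0,-0.5],[0,0,-0.2,0,0,0,-0.5],[0,0,-0.2,0,0,0,-0.5],[0,0,-0.2,0,0,0,-0.5]],
  ],
)

```text
clock: 5.6
tool_pos: [0.4742, 0.2737, 0.1585]
tcp_rot: [-3.069, 0.668, -0.001]
contact_force: [-0.8, -0.3, -3.2]
opening: 0.0389
gripper_force: 52.4
```

```bash
python3 - <<'E'
from h import *
np.set_printoptions(precision=4,suppress=True)
s=bot.state();print(s['tool_pos'],s['contact_force'],s['opening'])
b=np.load('bench.npy');c,sn=np.cos(b[2]),np.sin(b[2])
rv=(R.from_euler('z',b[2])*R.from_rotvec([np.pi,0,0])).as_rotvec()
p=[b[0]-.125*c,b[1]-.125*sn,.15];print(p,rel(p,rv))
E
```

```text
[0.4742 0.2737 0.1585] [-0.8103 -0.2698 -3.2306] 0.03891635639740869
[np.float64(0.43821058490350656), np.float64(-0.04238706996418223), 0.15] [ 0.1644  0.504   0.0139 -0.0002 -0.0003 -0.1731]
```

step_arm(
  motion=[
    [[0.164,0.504,0.014,0,0,-0.173,-0.5],[0.164,0.504,0.014,0,0,-0.173,-0.5],[0.164,0.504,0.014,0,0,-0.173,-0.5],[0.164,0.504,0.014,0,0,-0.173,-0.5],[0.164,0.504,0.014,0,0,-0.173,-0.5]],
  ],
)

```text
clock: 6.1
tool_pos: [0.4454, 0.0412, 0.1493]
tcp_rot: [-3.135, -0.186, 0.008]
contact_force: [1.1, -0.1, -1.6]
opening: 0.039
gripper_force: 52.5
```

```bash
python3 - <<'E'
from h import *
np.set_printoptions(precision=4,suppress=True)
s=bot.state();print(s['tool_pos'])
b=np.load('bench.npy');c,sn=np.cos(b[2]),np.sin(b[2])
rv=(R.from_euler('z',b[2])*R.from_rotvec([np.pi,0,0])).as_rotvec()
p=[b[0]-.125*c,b[1]-.125*sn,.15];print(p,rel(p,rv))
E
```

```text
[0.4454 0.0412 0.1493]
[np.float64(0.43821058490350656), np.float64(-0.04238706996418223), 0.15] [-0.0283  0.1368 -0.0012 -0.0003  0.0016  0.001 ]
```

step_arm(
  motion=[
    [[-0.028,0.137,0,0,0,0.001,-0.5],[-0.028,0.137,0,0,0,0.001,-0.5],[-0.028,0.137,0,0,0,0.001,-0.5],[-0.028,0.137,0,0,0,0.001,-0.5]],
  ],
)

```text
clock: 6.5
tool_pos: [0.4389, -0.0413, 0.1498]
tcp_rot: [-3.135, -0.171, 0.007]
contact_force: [0.4, 0.3, -2.6]
opening: 0.0388
gripper_force: 52.7
```

```bash
python3 - <<'E'
from bench import *
np.set_printoptions(precision=4,suppress=True)
s,im=snap('wrist','b2.png');print(s['tool_pos'],s['tcp_rot'])
b=np.load('bench.npy'); b2,n,m=fit(im,s,b,8);print(b,b2,np.degrees(b2[2]),n,m)
cv2.imwrite('pics/b2b.png',cv2.resize(im[:,:,::-1],(800,600),interpolation=cv2.INTER_CUBIC))
E
```

```text
[ 0.4389 -0.0413  0.1498] [-3.1347 -0.1708  0.0073]
[ 0.5624 -0.028   0.1151] [ 0.5635 -0.0279  0.1138] 6.521203948879434 100 0.3263219274923614
```

View pics/b2b.png

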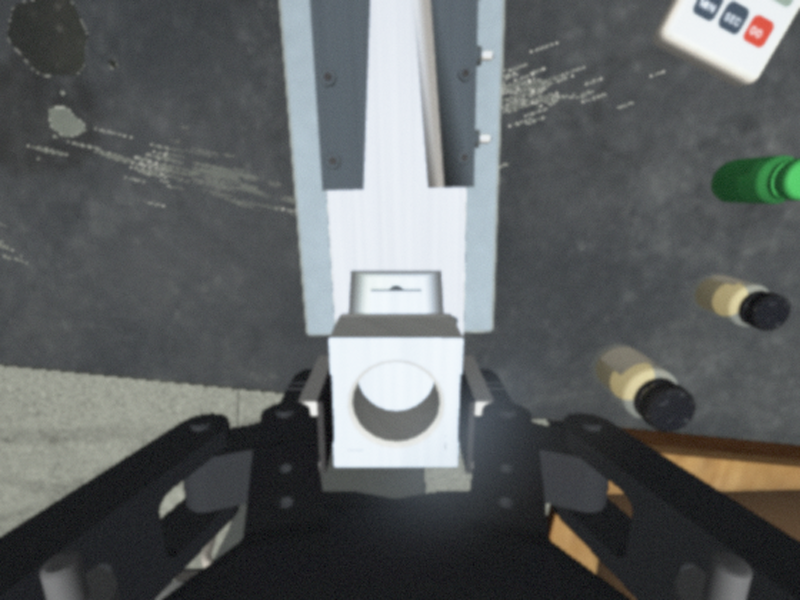

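The carrier hangs straight in the jaws. Its block's top front edge runs (331,337)–(463,337), the back edge is at row 466, and the way's mouth is ahead at row 188. The bench refit agrees with the first one.

```bash
python3 - <<'E'
from bench import *
np.set_printoptions(precision=4,suppress=True)
s=dict(tool_pos=np.array([.4389,-.0413,.1498]),tcp_rot=[-3.1347,-.1708,.0073])
b=np.array([.5635,-.0279,.1138]);np.save('bench.npy',b)
z=.1498-.039+.045
P=np.array([ray('wrist',np.array(c)*.7,z,s) for c in [(331,337),(463,337),(460,466),(333,466)]])
A=R.from_rotvec(s['tcp_rot']);T=A.inv().apply(P-s['tool_pos']);print(T*1000)
c=T.mean(0);d=T[0]+T[1]-T[2]-T[3];print(c*1000,np.degrees(np.arctan2(d[1],d[0])))
c[2]=0
rv=(R.from_euler('z',b[2])*R.from_rotvec([np.pi,0,0])).as_rotvec();B=R.from_rotvec(rv)
off=B.apply(c); np.save('off.npy',c)
for x,zz in((-.105,.10),(-.105,.064),(-.02,.06)):
    p=W(b,(x,0,zz))-off; print(x,p,rel(p,rv))
E
```

```text
[[ 23.274  -19.0336  -6.058 ]
 [ 23.3156  19.7989  -6.1547]
 [-20.4967  20.6452  -5.9587]
 [-20.5878 -20.124   -5.857 ]]
[ 1.3763  0.3216 -6.0071] 0.15953059447442372
-0.105 [ 0.4578 -0.0397  0.1   ] [ 0.0312  0.002   0.0836 -0.0007  0.0012 -0.001 ]
-0.105 [ 0.4578 -0.0397  0.064 ] [ 0.0314  0.0022  0.1436 -0.0007  0.0012 -0.001 ]
-0.02 [ 0.5422 -0.03    0.06  ] [ 0.1731  0.0017  0.1497 -0.0007  0.0012 -0.001 ]
```

step_arm(
  motion=[
    [[0.031,0.002,0.08,0,0.001,-0.001,-0.5],[0.031,0.002,0.13,0,0.001,-0.001,-0.5],[0.031,0.002,0.145,0,0.001,-0.001,-0.5],[0.031,0.002,0.145,0,0.001,-0.001,-0.5]],
  ],
)

```text
clock: 6.95
tool_pos: [0.4578, -0.0388, 0.0636]
tcp_rot: [-3.134, -0.183, 0.002]
contact_force: [-0.4, -0.6, -2.7]
opening: 0.0391
gripper_force: 52.7
```

step_arm(
  motion=[
    [[0,0,0.0017,0,0,0,-0.5],[0,0,0.0034,0,0,0,-0.5],[0,0,0.0034,0,0,0,-0.5]],
  ],
)

```text
clock: 7.25
tool_pos: [0.4605, -0.0405, 0.0645]
tcp_rot: [3.136, 0.18, 0.009]
contact_force: [0.7, 0.0, -3.2]
opening: 0.0389
gripper_force: 52.7
```

step_arm(
  motion=[
    [[0,0,0.0017,0,0,0,-0.5],[0,0,0.0017,0,0,0,-0.5]],
  ],
)

```text
clock: 7.45
tool_pos: [0.4598, -0.0406, 0.0626]
tcp_rot: [3.136, 0.18, 0.006]
contact_force: [-0.8, 0.1, -2.9]
opening: 0.0388
gripper_force: 52.7
```

step_arm(
  motion=[
    [[0,0,0.0017,0,0,0,-0.5],[0,0,0.0017,0,0,0,-0.5]],
  ],
)

```text
clock: 7.65
tool_pos: [0.4594, -0.0405, 0.0611]
tcp_rot: [-3.136, -0.18, -0.005]
contact_force: [0.4, -0.4, -2.1]
opening: 0.0391
gripper_force: 52.7
```

step_arm(
  motion=[
    [[0,0,0.0013,0,0,0,-0.5],[0,0,0.0013,0,0,0,-0.5]],
  ],
)

```text
clock: 7.85
tool_pos: [0.4596, -0.0405, 0.0607]
tcp_rot: [-3.136, -0.18, -0.005]
contact_force: [-2.0, 1.2, 0.6]
opening: 0.039
gripper_force: 53.0
```

step_arm(
  motion=[
    [[0,0,0.0013,0,0,0,-0.5],[0,0,0.0013,0,0,0,-0.5]],
  ],
)

```text
clock: 8.05
tool_pos: [0.4597, -0.0405, 0.0607]
tcp_rot: [-3.136, -0.18, -0.004]
contact_force: [-3.1, 0.4, 6.2]
opening: 0.039
gripper_force: 53.8
```

step_arm(
  motion=[
    [[0,0,0.0013,0,0,0,-0.5],[0,0,0.0013,0,0,0,-0.5]],
  ],
)

```text
clock: 8.25
tool_pos: [0.4598, -0.0406, 0.0607]
tcp_rot: [-3.136, -0.18, -0.003]
contact_force: [-6.5, -0.1, 13.5]
opening: 0.0391
gripper_force: 54.6
```

step_arm(
  motion=[
    [[0,0,-0.0027,0,0,0,-0.5],[0,0,-0.0027,0,0,0,-0.5]],
  ],
)

```text
clock: 8.45
tool_pos: [0.46, -0.0405, 0.0607]
tcp_rot: [3.136, 0.18, 0.007]
contact_force: [-0.4, 0.1, -0.4]
opening: 0.0391
gripper_force: 53.2
```

```bash
cat >> bench.py <<'E'
def where():
    s=bot.state(); b=np.load('bench.npy'); A=R.from_rotvec(s['tcp_rot'])
    f=R.from_euler('z',-b[2])
    d=lambda p: f.apply(np.array(p)-[b[0],b[1],0])*1000
    print('t',s['clock'],'tcp bench mm',d(s['tool_pos']),'carrier',d(s['tool_pos']+A.apply(np.load('off.npy')))[:2],'yaw',np.degrees((f*A*R.from_rotvec([np.pi,0,0])).as_rotvec()),'F',f.apply(s['contact_force']),'M',s['ft_torque'])
E
python3 - <<'E'
from bench import *
np.set_printoptions(precision=2,suppress=True)
where()
E
```

```text
t 8.45 tcp bench mm [-104.31   -0.78   60.68] carrier [-102.93   -1.1 ] yaw [-0.02 -0.25  0.04] F [-0.37  0.19 -0.36] M [ 0.05  0.17 -0.04]
```

step_arm(
  motion=[
    [[0.02,-0.0018,0,0,0,0,-0.5],[0.04,-0.0018,0,0,0,0,-0.5],[0.06,-0.0018,0,0,0,0,-0.5],[0.083,-0.0018,0,0,0,0,-0.5],[0.083,-0.0018,0,0,0,0,-0.5]],
  ],
)

```text
clock: 8.95
tool_pos: [0.5118, -0.0337, 0.061]
tcp_rot: [3.136, 0.18, 0.011]
contact_force: [0.0, 0.5, -1.4]
opening: 0.0393
gripper_force: 52.7
```

```bash
python3 - <<'E'
from bench import *
np.set_printoptions(precision=2,suppress=True)
where(); s,im=snap('wrist','w1.png')
b=np.load('bench.npy')
cv2.imwrite('pics/w1b.png',cv2.resize(im[:330,140:440,::-1],None,fx=1.8,fy=1.8,interpolation=cv2.INTER_CUBIC))
E
```

```text
t 8.95 tcp bench mm [-52.07   0.06  60.96] carrier [-50.7   -0.26] yaw [-0.05 -0.38  0.07] F [ 0.11  0.54 -1.44] M [-0.02  0.03  0.05]
```

View pics/w1b.png

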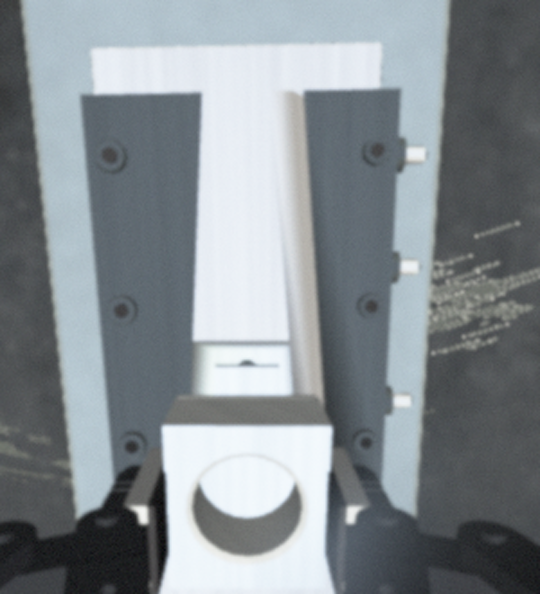

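The nose, at pixels 191–291 in row 345, is inside the way and centred between the left cheek (about 196) and the gib edge (about 288). I'll go on gently.

step_arm(
  motion=[
    [[0.01,0,0,0,0,0,-0.5],[0.02,0,0,0,0,0,-0.5],[0.025,0,0,0,0,0,-0.5],[0.025,0,0,0,0,0,-0.5]],
  ],
)

```text
clock: 9.4
tool_pos: [0.5242, -0.0319, 0.0607]
tcp_rot: [-3.136, -0.18, -0.006]
contact_force: [0.4, -0.1, 1.3]
opening: 0.0389
gripper_force: 53.4
```

step_arm(
  motion=[
    [[0.005,0,0,0,0,0,-0.5],[0.008,0,0,0,0,0,-0.5],[0.008,0,0,0,0,0,-0.5]],
  ],
)

```text
clock: 9.7
tool_pos: [0.5287, -0.0314, 0.0607]
tcp_rot: [-3.136, -0.18, -0.005]
contact_force: [-2.0, 0.5, 3.3]
opening: 0.039
gripper_force: 53.4
```

```bash
python3 - <<'E'
from bench import *
np.set_printoptions(precision=2,suppress=True)
where()
E
```

```text
t 9.7 tcp bench mm [-34.94   0.51  60.7 ] carrier [-33.56   0.19] yaw [ 0.   -0.2   0.04] F [-1.95  0.76  3.33] M [ 0.02  0.26 -0.  ]
```

step_arm(
  motion=[
    [[0.004,0,-0.0003,0,0,0,-0.5],[0.008,0,-0.0006,0,0,0,-0.5],[0.008,0,-0.0006,0,0,0,-0.5]],
  ],
)

```text
clock: 10.0
tool_pos: [0.5338, -0.0307, 0.0607]
tcp_rot: [-3.136, -0.18, -0.006]
contact_force: [0.8, 0.8, -0.2]
opening: 0.0389
gripper_force: 52.9
```

step_arm(
  motion=[
    [[0.004,0,-0.0003,0,0,0,-0.5],[0.008,0,-0.0003,0,0,0,-0.5],[0.008,0,-0.0003,0,0,0,-0.5]],
  ],
)

```text
clock: 10.3
tool_pos: [0.5382, -0.0301, 0.0609]
tcp_rot: [-3.136, -0.18, -0.005]
contact_force: [-0.8, -0.2, -2.8]
opening: 0.0386
gripper_force: 52.8
```

```bash
python3 - <<'E'
from bench import *
np.set_printoptions(precision=2,suppress=True)
where()
E
```

```text
t 10.3 tcp bench mm [-25.35   0.65  60.86] carrier [-23.98   0.33] yaw [ 0.02 -0.18  0.04] F [-0.84 -0.12 -2.81] M [ 0.03  0.06 -0.06]
```

step_arm(
  motion=[
    [[0.004,0,0.0003,0,0,0,-0.5],[0.006,0,0.0003,0,0,0,-0.5],[0.006,0,0.0003,0,0,0,-0.5]],
  ],
)

```text
clock: 10.6
tool_pos: [0.5415, -0.0296, 0.0607]
tcp_rot: [-3.136, -0.18, -0.004]
contact_force: [-0.0, 0.7, -3.6]
opening: 0.0386
gripper_force: 52.7
```

step_arm(
  motion=[
    [[0.004,0,0,0,0,0,-0.5],[0.006,0,0,0,0,0,-0.5],[0.006,0,0,0,0,0,-0.5]],
  ],
)

```text
clock: 10.9
tool_pos: [0.5447, -0.029, 0.0608]
tcp_rot: [-3.135, -0.18, -0.003]
contact_force: [-0.8, 2.3, -3.5]
opening: 0.0388
gripper_force: 52.7
```

step_arm(
  motion=[
    [[0.003,0,0,0,0,0,-0.5],[0.005,0,0,0,0,0,-0.5],[0.005,0,0,0,0,0,-0.5]],
  ],
)

```text
clock: 11.2
tool_pos: [0.5474, -0.0285, 0.0608]
tcp_rot: [-3.135, -0.18, -0.001]
contact_force: [-2.7, 3.5, -0.7]
opening: 0.0389
gripper_force: 52.9
```

```bash
python3 - <<'E'
from bench import *
np.set_printoptions(precision=2,suppress=True)
where()
E
```

```text
t 11.2 tcp bench mm [-16.08   1.21  60.79] carrier [-14.7    0.89] yaw [ 0.08 -0.06  0.05] F [-2.32  3.79 -0.67] M [0.66 0.68 0.11]
```

step_arm(
  motion=[
    [[0,-0.0012,0,0,0,0,-0.5],[0.003,-0.0014,0,0,0,0,-0.5],[0.003,-0.0014,0,0,0,0,-0.5]],
  ],
)

```text
clock: 11.5
tool_pos: [0.55, -0.0278, 0.0608]
tcp_rot: [-3.136, -0.18, -0.005]
contact_force: [-1.5, 2.9, -5.3]
opening: 0.0391
gripper_force: 52.4
```

step_arm(
  motion=[
    [[0.0015,0,0,0,0,0,-0.5],[0.003,0,0,0,0,0,-0.5],[0.003,0,0,0,0,0,-0.5]],
  ],
)

```text
clock: 11.8
tool_pos: [0.5514, -0.0276, 0.0608]
tcp_rot: [-3.136, -0.18, -0.004]
contact_force: [-2.7, 3.7, -4.9]
opening: 0.039
gripper_force: 52.5
```

```bash
python3 - <<'E'
from bench import *
np.set_printoptions(precision=2,suppress=True)
where()
E
```

```text
t 11.8 tcp bench mm [-12.     1.65  60.85] carrier [-10.62   1.33] yaw [ 0.03 -0.13  0.04] F [-2.3   3.99 -4.9 ] M [0.67 0.53 0.12]
```

step_arm(
  motion=[
    [[0,-0.0012,0.0003,0,0,0,-0.5],[0.003,-0.0013,0.0003,0,0,0,-0.5],[0.003,-0.0013,0.0003,0,0,0,-0.5]],
  ],
)

```text
clock: 12.1
tool_pos: [0.5532, -0.0272, 0.0608]
tcp_rot: [3.136, 0.181, 0.004]
contact_force: [-3.8, 0.7, -5.0]
opening: 0.0389
gripper_force: 52.4
```

step_arm(
  motion=[
    [[0.0015,0,0,0,0,0,-0.5],[0.003,0,0,0,0,0,-0.5],[0.003,0,0,0,0,0,-0.5]],
  ],
)

```text
clock: 12.4
tool_pos: [0.5537, -0.0271, 0.0608]
tcp_rot: [3.136, 0.182, -0.001]
contact_force: [-6.6, 0.3, -0.9]
opening: 0.039
gripper_force: 52.9
```

```bash
python3 - <<'E'
from bench import *
np.set_printoptions(precision=2,suppress=True)
where()
E
```

```text
t 12.4 tcp bench mm [-9.61  1.89 60.82] carrier [-8.23  1.57] yaw [-0.02  0.05  0.11] F [-6.48  1.05 -0.88] M [0.09 1.11 0.22]
```

step_arm(
  motion=[
    [[0,0,0,0,0,0,1],[0,0,0,0,0,0,1],[0,0,0,0,0,0,1],[0,0,0,0,0,0,1]],
  ],
)

```text
clock: 12.8
tool_pos: [0.5569, -0.0272, 0.0622]
tcp_rot: [3.136, 0.179, 0.011]
contact_force: [0.2, -0.9, -0.9]
opening: 0.0858
gripper_force: 0.0
```

step_arm(
  motion=[
    [[0,0,-0.08,0,0,0,1],[-0.02,0,-0.1,0,0,0,1],[-0.1,0,-0.1,0,0,0,-1],[-0.1,0,-0.1,0,0,0,-1],[-0.1,0,-0.1,0,0,0,-1]],
  ],
)

```text
clock: 13.3
tool_pos: [0.4942, -0.0335, 0.1205]
tcp_rot: [-3.136, -0.179, -0.005]
contact_force: [0.2, -0.1, 0.1]
opening: 0.0441
gripper_force: 0.0
```

step_arm(
  motion=[
    [[0,0,0,0,0,0,-1],[0,0,0,0,0,0,-1],[0,0,0,0,0,0,-1]],
  ],
)

```text
clock: 13.6
tool_pos: [0.4969, -0.0338, 0.1214]
tcp_rot: [3.136, 0.18, 0.007]
contact_force: [0.7, -1.3, 0.0]
opening: -0.0
gripper_force: 0.0
```

```bash
python3 - <<'E'
from bench import *
np.set_printoptions(precision=2,suppress=True)
where(); b=np.load('bench.npy'); rv=(R.from_euler('z',b[2])*R.from_rotvec([np.pi,0,0])).as_rotvec()
s,im=snap('wrist','w2.png')
print([ (d['location'],W(b,(0,0,0))) for d in bot.place_of('wrist','well_floor')[:1]])
for x in (-.056,-.048): print(rel(W(b,(x,.0015,.0585)),rv))
cv2.imwrite('pics/w2b.png',cv2.resize(im[:400,140:440,::-1],None,fx=1.5,fy=1.5))
E
```

```text
t 13.6 tcp bench mm [-66.83   1.72 121.36] carrier [-65.46   1.4 ] yaw [-0.03 -0.27  0.05] F [ 0.53 -1.32  0.04] M [ 0.01  0.03 -0.05]
[([279.4, 143.7], array([ 0.56, -0.03,  0.  ]))]
[ 0.02  0.    0.1   0.   -0.    0.  ]
[ 0.03  0.    0.1   0.   -0.    0.  ]
```

View pics/w2b.png

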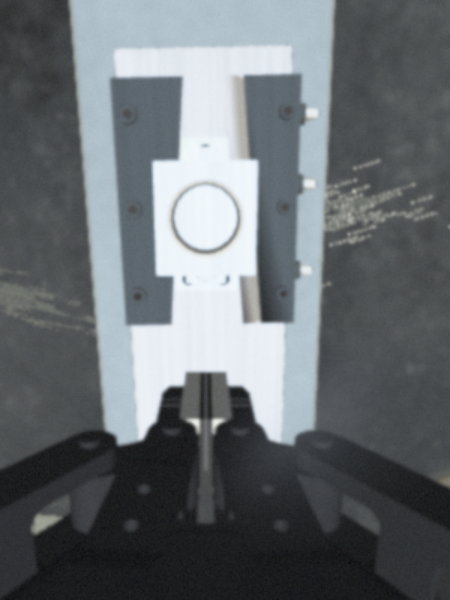

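The carrier sits straight in the way, with its boss at (207,281) and the closed fingers in line at column 207. Now I'll lower behind it and push the boss.

step_arm(
  motion=[
    [[0.01,0,0.08,0,0,0,-1],[0.01,0,0.105,0,0,0,-1],[0.018,0,0.105,0,0,0,-1],[0.018,0,0.105,0,0,0,-1]],
  ],
)

```text
clock: 14.1
tool_pos: [0.5076, -0.0324, 0.0581]
tcp_rot: [3.136, 0.18, 0.006]
contact_force: [0.6, 0.2, 0.2]
opening: -0.0002
gripper_force: 0.0
```

step_arm(
  motion=[
    [[0.005,0,0,0,0,0,-1],[0.01,0,0,0,0,0,-1],[0.01,0,0,0,0,0,-1]],
  ],
)

```text
clock: 14.4
tool_pos: [0.5139, -0.0319, 0.0592]
tcp_rot: [3.136, 0.18, 0.01]
contact_force: [-0.6, 0.1, 0.3]
opening: 0.0
gripper_force: 0.0
```

```bash
python3 - <<'E'
from bench import *
np.set_printoptions(precision=2,suppress=True)
where()
E
```

```text
t 14.4 tcp bench mm [-49.7    1.7   59.24] carrier [-48.32   1.38] yaw [-0.05 -0.35  0.05] F [-0.62  0.18  0.32] M [ 0.04 -0.02  0.07]
```

step_arm(
  motion=[
    [[0.0015,0,0,0,0,0,-1],[0.003,0,0,0,0,0,-1],[0.003,0,0,0,0,0,-1]],
  ],
)

```text
clock: 14.7
tool_pos: [0.5142, -0.0314, 0.058]
tcp_rot: [-3.136, -0.18, -0.005]
contact_force: [-0.3, 1.1, -0.0]
opening: 0.0001
gripper_force: 0.0
```

step_arm(
  motion=[
    [[0.0015,0,0,0,0,0,-1],[0.0025,0,0,0,0,0,-1],[0.0025,0,0,0,0,0,-1]],
  ],
)

```text
clock: 15.0
tool_pos: [0.5156, -0.0313, 0.0578]
tcp_rot: [-3.136, -0.18, -0.005]
contact_force: [-0.0, 0.1, 0.3]
opening: -0.0005
gripper_force: 0.0
```

step_arm(
  motion=[
    [[0.001,0,0,0,0,0,-1],[0.0015,0,0,0,0,0,-1],[0.0015,0,0,0,0,0,-1]],
  ],
)

```text
clock: 15.3
tool_pos: [0.5165, -0.0312, 0.0578]
tcp_rot: [-3.136, -0.18, -0.005]
contact_force: [-0.5, 0.5, -0.1]
opening: 0.0002
gripper_force: 0.0
```

step_arm(
  motion=[
    [[0.0015,0,0,0,0,0,-1],[0.0025,0,0,0,0,0,-1],[0.0025,0,0,0,0,0,-1]],
  ],
)

```text
clock: 15.6
tool_pos: [0.5177, -0.031, 0.0577]
tcp_rot: [-3.136, -0.18, -0.004]
contact_force: [-0.5, 0.0, 1.0]
opening: 0.0001
gripper_force: 0.7
```

step_arm(
  motion=[
    [[0.001,0,0,0,0,0,-1],[0.0015,0,0,0,0,0,-1],[0.0015,0,0,0,0,0,-1]],
  ],
)

```text
clock: 15.9
tool_pos: [0.5188, -0.0308, 0.0578]
tcp_rot: [-3.136, -0.18, -0.005]
contact_force: [-1.7, -0.2, 0.0]
opening: 0.0001
gripper_force: 0.5
```

step_arm(
  motion=[
    [[0.0008,0,0,0,0,0,-1],[0.0015,0,0,0,0,0,-1],[0.0015,0,0,0,0,0,-1]],
  ],
)

```text
clock: 16.2
tool_pos: [0.5198, -0.0308, 0.0578]
tcp_rot: [-3.136, -0.18, -0.005]
contact_force: [-0.7, -0.4, -0.0]
opening: 0.0003
gripper_force: 0.4
```

step_arm(
  motion=[
    [[0.0008,0,0,0,0,0,-1],[0.0015,0,0,0,0,0,-1],[0.0015,0,0,0,0,0,-1]],
  ],
)

```text
clock: 16.5
tool_pos: [0.5208, -0.0307, 0.0578]
tcp_rot: [-3.136, -0.18, -0.005]
contact_force: [-1.5, -0.4, -0.4]
opening: 0.0004
gripper_force: 0.4
```

step_arm(
  motion=[
    [[0.0008,0,0,0,0,0,-1],[0.0015,0,0,0,0,0,-1],[0.0015,0,0,0,0,0,-1]],
  ],
)

```text
clock: 16.8
tool_pos: [0.5216, -0.0306, 0.0579]
tcp_rot: [-3.136, -0.18, -0.005]
contact_force: [-0.7, -0.2, -0.6]
opening: -0.0
gripper_force: 0.4
```

step_arm(
  motion=[
    [[0.0008,0,0,0,0,0,-1],[0.0015,0,0,0,0,0,-1],[0.0015,0,0,0,0,0,-1]],
  ],
)

```text
clock: 17.1
tool_pos: [0.5225, -0.0305, 0.0579]
tcp_rot: [-3.136, -0.18, -0.005]
contact_force: [-1.0, -1.0, 0.0]
opening: -0.0
gripper_force: 0.6
```

step_arm(
  motion=[
    [[0.001,0,0,0,0,0,-1],[0.0025,0,0,0,0,0,-1],[0.0025,0,0,0,0,0,-1]],
  ],
)

```text
clock: 17.4
tool_pos: [0.523, -0.0304, 0.0577]
tcp_rot: [-3.136, -0.18, -0.001]
contact_force: [-5.1, -1.8, 2.2]
opening: 0.0002
gripper_force: 2.4
```

step_arm(
  motion=[
    [[0.001,0,0,0,0,0,-1],[0.0015,0,0,0,0,0,-1],[0.0015,0,0,0,0,0,-1]],
  ],
)

```text
clock: 17.7
tool_pos: [0.5231, -0.0304, 0.0576]
tcp_rot: [-3.136, -0.18, 0.002]
contact_force: [-5.9, -2.1, 4.3]
opening: -0.0002
gripper_force: 3.4
```

step_arm(
  motion=[
    [[0.0008,0,0,0,0,0,-1],[0.0015,0,0,0,0,0,-1],[0.0015,0,0,0,0,0,-1]],
  ],
)

```text
clock: 18.0
tool_pos: [0.5232, -0.0304, 0.0576]
tcp_rot: [-3.136, -0.181, 0.005]
contact_force: [-8.3, -4.1, 6.3]
opening: 0.0001
gripper_force: 4.4
```

```bash
python3 - <<'E'
from bench import *
np.set_printoptions(precision=2,suppress=True)
where()
E
```

```text
t 18.0 tcp bench mm [-40.29   2.09  57.58] carrier [-38.91   1.77] yaw [0.02 0.18 0.08] F [-8.74 -3.1   6.28] M [-0.45  1.42 -0.  ]
```

step_arm(
  motion=[
    [[0.0008,0.0003,-0.0005,0,0,0,-1],[0.0015,0.0005,-0.001,0,0,0,-1],[0.0015,0.0005,-0.001,0,0,0,-1]],
  ],
)

```text
clock: 18.3
tool_pos: [0.5233, -0.0304, 0.0577]
tcp_rot: [-3.136, -0.181, 0.008]
contact_force: [-8.7, -2.9, 5.3]
opening: -0.0001
gripper_force: 4.7
```

```bash
python3 - <<'E'
from bench import *
np.set_printoptions(precision=2,suppress=True)
where()
E
```

```text
t 18.3 tcp bench mm [-40.22   2.1   57.66] carrier [-38.84   1.78] yaw [0.05 0.28 0.08] F [-8.96 -1.88  5.3 ] M [-0.41  1.49  0.05]
```

step_arm(
  motion=[
    [[0.001,0.0003,-0.0003,0,0,0,-1],[0.002,0.0004,-0.0005,0,0,0,-1],[0.002,0.0004,-0.0005,0,0,0,-1]],
  ],
)

```text
clock: 18.6
tool_pos: [0.5234, -0.0304, 0.0577]
tcp_rot: [-3.135, -0.181, 0.012]
contact_force: [-11.0, -2.0, 5.6]
opening: 0.0001
gripper_force: 5.7
```

```bash
python3 - <<'E'
from bench import *
np.set_printoptions(precision=2,suppress=True)
where()
E
```

```text
t 18.6 tcp bench mm [-40.1    2.04  57.67] carrier [-38.72   1.73] yaw [0.08 0.44 0.09] F [-11.19  -0.78   5.59] M [-0.53  1.86 -0.05]
```

step_arm(
  motion=[
    [[0.001,0,-0.0003,0,0,0,-1],[0.002,0.0002,-0.0005,0,0,0,-1],[0.002,0.0002,-0.0005,0,0,0,-1]],
  ],
)

```text
clock: 18.9
tool_pos: [0.5235, -0.0304, 0.0577]
tcp_rot: [-3.135, -0.182, 0.016]
contact_force: [-12.4, -1.9, 7.6]
opening: 0.0
gripper_force: 6.8
```

```bash
python3 - <<'E'
from bench import *
np.set_printoptions(precision=2,suppress=True)
where();where()
E
```

```text
t 18.9 tcp bench mm [-39.98   2.07  57.66] carrier [-38.61   1.75] yaw [0.1  0.59 0.11] F [-12.54  -0.52   7.6 ] M [-0.48  2.16  0.03]
t 18.9 tcp bench mm [-39.98   2.07  57.66] carrier [-38.61   1.75] yaw [0.1  0.59 0.11] F [-12.54  -0.52   7.6 ] M [-0.48  2.16  0.03]
```

step_arm(
  motion=[
    [[0.0006,0,-0.0003,0,0,0,-1],[0.0012,0,-0.0005,0,0,0,-1],[0.0012,0,-0.0005,0,0,0,-1]],
  ],
)

```text
clock: 19.2
tool_pos: [0.5236, -0.0304, 0.0577]
tcp_rot: [-3.135, -0.182, 0.019]
contact_force: [-13.9, -4.4, 7.1]
opening: 0.0001
gripper_force: 7.2
```

```bash
python3 - <<'E'
from bench import *
np.set_printoptions(precision=2,suppress=True)
where()
E
```

```text
t 19.2 tcp bench mm [-39.92   2.08  57.69] carrier [-38.54   1.76] yaw [0.1  0.67 0.11] F [-14.33  -2.8    7.07] M [-0.59  2.29 -0.1 ]
```

step_arm(
  motion=[
    [[-0.005,0,0,0,0,0,-1],[-0.01,0,0,0,0,0,-1],[-0.02,0,0,0,0,0,-1],[-0.02,0,0,0,0,0,-1],[-0.02,0,0,0,0,0,-1]],
  ],
)

```text
clock: 19.7
tool_pos: [0.519, -0.0317, 0.06]
tcp_rot: [3.136, 0.18, 0.009]
contact_force: [0.3, -0.3, 0.8]
opening: -0.0003
gripper_force: 0.0
```

```bash
python3 - <<'E'
from bench import *
np.set_printoptions(precision=2,suppress=True)
where()
E
```

```text
t 19.7 tcp bench mm [-44.65   1.24  60.04] carrier [-43.27   0.92] yaw [-0.03 -0.33  0.04] F [ 0.27 -0.3   0.84] M [ 0.03 -0.03  0.03]
```

step_arm(
  motion=[
    [[0.003,0,0,0,0,0,-1],[0.006,0,0,0,0,0,-1],[0.006,0,0,0,0,0,-1]],
  ],
)

```text
clock: 20.0
tool_pos: [0.5222, -0.0313, 0.0596]
tcp_rot: [3.136, 0.18, 0.007]
contact_force: [-0.9, 0.4, 0.0]
opening: 0.0001
gripper_force: 0.0
```

step_arm(
  motion=[
    [[0.001,0,0,0,0,0,-1],[0.0017,0,0,0,0,0,-1],[0.0017,0,0,0,0,0,-1]],
  ],
)

```text
clock: 20.3
tool_pos: [0.5225, -0.0311, 0.0593]
tcp_rot: [-3.136, -0.18, -0.005]
contact_force: [0.1, -0.4, -0.5]
opening: -0.0002
gripper_force: 0.0
```

step_arm(
  motion=[
    [[0.001,0,0,0,0,0,-1],[0.0017,0,0,0,0,0,-1],[0.0017,0,0,0,0,0,-1]],
  ],
)

```text
clock: 20.6
tool_pos: [0.523, -0.031, 0.0592]
tcp_rot: [-3.136, -0.18, -0.003]
contact_force: [-1.5, -0.0, 1.1]
opening: 0.0001
gripper_force: 0.6
```

step_arm(
  motion=[
    [[0.001,0,0,0,0,0,-1],[0.0017,0,0,0,0,0,-1],[0.0017,0,0,0,0,0,-1]],
  ],
)

```text
clock: 20.9
tool_pos: [0.5233, -0.031, 0.0591]
tcp_rot: [-3.136, -0.18, -0.0]
contact_force: [-5.4, -1.5, 3.5]
opening: -0.0
gripper_force: 2.7
```

```bash
python3 - <<'E'
from bench import *
np.set_printoptions(precision=2,suppress=True)
where()
E
```

```text
t 20.9 tcp bench mm [-40.31   1.52  59.1 ] carrier [-38.93   1.2 ] yaw [ 0.02 -0.01  0.06] F [-5.57 -0.84  3.5 ] M [-0.23  0.79 -0.03]
```

step_arm(
  motion=[
    [[0.001,0,-0.0003,0,0,0,-1],[0.002,0,-0.0008,0,0,0,-1],[0.003,0.0005,-0.001,0,0,0,-1],[0.004,0.0005,-0.001,0,0,0,-1],[0.004,0.0005,-0.001,0,0,0,-1]],
  ],
)

```text
clock: 21.4
tool_pos: [0.5235, -0.0309, 0.0591]
tcp_rot: [-3.136, -0.181, 0.008]
contact_force: [-9.6, -1.1, 5.5]
opening: 0.0
gripper_force: 4.7
```

```bash
python3 - <<'E'
from bench import *
np.set_printoptions(precision=2,suppress=True)
where()
E
```

```text
t 21.4 tcp bench mm [-40.08   1.52  59.06] carrier [-38.71   1.2 ] yaw [0.06 0.29 0.08] F [-9.66  0.04  5.54] M [-0.27  1.49 -0.05]
```

step_arm(
  motion=[
    [[0.001,0,-0.0003,0,0,0,-1],[0.002,0,-0.0005,0,0,0,-1],[0.003,0,-0.0005,0,0,0,-1],[0.004,0,-0.0008,0,0,0,-1],[0.004,0,-0.0008,0,0,0,-1]],
  ],
)

```text
clock: 21.9
tool_pos: [0.5237, -0.0309, 0.059]
tcp_rot: [-3.136, -0.182, 0.016]
contact_force: [-13.7, -3.0, 7.5]
opening: 0.0002
gripper_force: 6.8
```

```bash
python3 - <<'E'
from bench import *
np.set_printoptions(precision=2,suppress=True)
where()
E
```

```text
t 21.9 tcp bench mm [-39.84   1.58  59.04] carrier [-38.47   1.26] yaw [0.08 0.59 0.11] F [-13.97  -1.43   7.47] M [-0.54  2.15 -0.01]
```

step_arm(
  motion=[
    [[-0.01,0,0,0,0,0,-1],[-0.03,0,0,0,0,0,-1],[-0.05,0,-0.08,0,0,0,-1],[-0.05,0.05,-0.15,0,0,0,0.3],[-0.05,0.1,-0.2,0,0,0,0.3]],
  ],
)

```text
clock: 22.4
tool_pos: [0.5069, -0.0939, 0.183]
tcp_rot: [3.135, 0.183, 0.012]
contact_force: [1.5, -1.4, 0.5]
opening: 0.0287
gripper_force: 0.0
```

```bash
python3 - <<'E'
from bench import *
np.set_printoptions(precision=4,suppress=True)
b=np.load('bench.npy'); rv=(R.from_euler('z',b[2])*R.from_rotvec([np.pi,0,0])).as_rotvec()
print(bot.state()['tool_pos'],rel([.415,-.244,.18],rv))
E
```

```text
[ 0.5069 -0.0939  0.183 ] [-0.1812  0.2307  0.0038  0.0004 -0.0025  0.0009]
```

step_arm(
  motion=[
    [[-0.181,0.231,0,0,0,0.001,0.3],[-0.181,0.231,0,0,0,0.001,0.3],[-0.181,0.231,0,0,0,0.001,0.3],[-0.181,0.231,0,0,0,0.001,0.3],[-0.181,0.231,0,0,0,0.001,0.3]],
  ],
)

```text
clock: 22.9
tool_pos: [0.4129, -0.2467, 0.1806]
tcp_rot: [3.135, 0.167, 0.008]
contact_force: [0.4, 0.5, 0.3]
opening: 0.0553
gripper_force: 0.0
```

```bash
python3 - <<'E'
from bench import *
np.set_printoptions(precision=4,suppress=True)
b=np.load('bench.npy'); rv=(R.from_euler('z',b[2])*R.from_rotvec([np.pi,0,0])).as_rotvec()
s,im=snap('wrist','v2.png');print(s['tool_pos'])
for d in bot.place_of('wrist','vial')[:4]: print(d,ray('wrist',d['location'],0,s)[:2])
# dark cap circle at z=.051
u=proj('wrist',[.4656,-.244,.051],s);print('pred cap',u)
g=cv2.cvtColor(im,cv2.COLOR_RGB2GRAY);x,y=np.round(u).astype(int)
m=(g[y-30:y+30,x-30:x+30]<38).astype(np.uint8);n,l,st,ce=cv2.connectedComponentsWithStats(m)
for i in range(1,n):
    if st[i,4]>80: c=ce[i]+[x-30,y-30];print(st[i],c,ray('wrist',c,.051,s)[:2])
cv2.imwrite('pics/v2b.png',cv2.resize(im[y-70:y+70,x-90:x+90,::-1],None,fx=3,fy=3,interpolation=cv2.INTER_CUBIC))
E
```

```text
[ 0.4129 -0.2467  0.1806]
{'location': [276.0, 72.3], 'score': 0.97} [ 0.5326 -0.2334]
{'location': [222.7, 203.0], 'score': 0.76} [ 0.4019 -0.1914]
{'location': [278.9, 145.4], 'score': 0.64} [ 0.4664 -0.2433]
pred cap [280.1096 148.7425]
```

View pics/v2b.png

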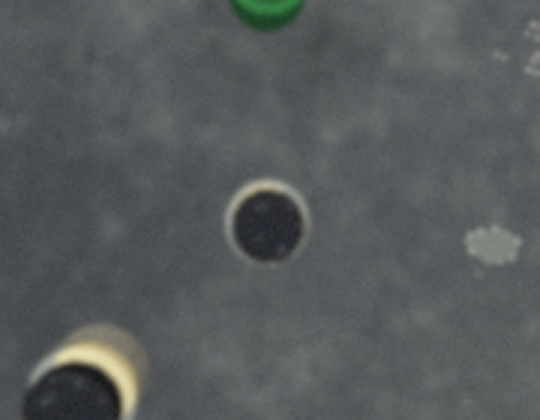

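The small vial's cap is at crop (267,226), so original (279,154.3). It stands clear of its neighbours.

```bash
python3 - <<'E'
from bench import *
np.set_printoptions(precision=4,suppress=True)
b=np.load('bench.npy'); rv=(R.from_euler('z',b[2])*R.from_rotvec([np.pi,0,0])).as_rotvec()
s=bot.state();p=ray('wrist',[279,154.3],.051,s)[:2];print(p)
for z in (.09,.042):print(rel([p[0],p[1],z],rv))
E
```

```text
[ 0.4622 -0.2407]
[ 0.0795  0.0028  0.151   0.0002 -0.0016 -0.0014]
[ 0.0791  0.0028  0.231   0.0002 -0.0016 -0.0014]
```

step_arm(
  motion=[
    [[0.081,0.004,0.08,0,-0.001,-0.001,0.3],[0.081,0.004,0.15,0,-0.001,-0.001,0.3],[0.081,0.004,0.2,0,-0.001,-0.001,0.3],[0.081,0.004,0.229,0,-0.001,-0.001,0.3],[0.081,0.004,0.229,0,-0.001,-0.001,0.3]],
  ],
)

```text
clock: 23.5
tool_pos: [0.4612, -0.2374, 0.0392]
tcp_rot: [-3.131, -0.183, 0.008]
contact_force: [0.0, 0.1, 0.5]
opening: 0.0554
gripper_force: 0.0
```

step_arm(
  motion=[
    [[0,0,0,0,0,0,-0.9],[0,0,0,0,0,0,-0.9],[0,0,0,0,0,0,-0.9],[0,0,0,0,0,0,-0.9]],
  ],
  newtons=20,
)

```text
clock: 23.9
tool_pos: [0.4644, -0.2416, 0.0447]
tcp_rot: [3.134, 0.179, 0.005]
contact_force: [-0.3, 1.0, 2.7]
opening: 0.0232
gripper_force: 19.8
```

step_arm(
  motion=[
    [[0,0,-0.04,0,0,0,-0.9],[0,0,-0.1,0,0,0,-0.9],[0,0,-0.17,0,0,0,-0.9],[0,0,-0.2,0,0,0,-0.9],[0,0,-0.2,0,0,0,-0.9]],
  ],
)

```text
clock: 24.4
tool_pos: [0.4655, -0.2428, 0.1675]
tcp_rot: [3.13, 0.179, 0.012]
contact_force: [0.6, -0.3, -0.4]
opening: 0.0232
gripper_force: 19.8
```

```bash
python3 - <<'E'
from bench import *
np.set_printoptions(precision=4,suppress=True)
b=np.load('bench.npy'); rv=(R.from_euler('z',b[2])*R.from_rotvec([np.pi,0,0])).as_rotvec()
print(bot.state()['tool_pos'],bot.state()['opening'],rel(W(b,(-.075,.0015,.165)),rv))
E
```

```text
[ 0.4655 -0.2428  0.1675] 0.023188515973919084 [ 0.0781 -0.3397  0.0026  0.002  -0.0023  0.0001]
```

step_arm(
  motion=[
    [[0.078,-0.34,0.0026,0.002,-0.002,0,-0.9],[0.078,-0.34,0.0026,0.002,-0.002,0,-0.9],[0.078,-0.34,0.0026,0.002,-0.002,0,-0.9],[0.078,-0.34,0.0026,0.002,-0.002,0,-0.9],[0.078,-0.34,0.0026,0.002,-0.002,0,-0.9]],
  ],
)

```text
clock: 24.9
tool_pos: [0.4844, -0.0283, 0.1593]
tcp_rot: [-3.127, -0.187, 0.015]
contact_force: [0.5, -0.9, 0.7]
opening: 0.0234
gripper_force: 19.9
```

step_arm(
  motion=[
    [[0,0,0,0,0,0,-0.9],[0,0,0,0,0,0,-0.9]],
  ],
)

```text
clock: 25.1
tool_pos: [0.4855, -0.0335, 0.1603]
tcp_rot: [-3.131, -0.18, 0.013]
contact_force: [-0.3, -0.4, 0.0]
opening: 0.023
gripper_force: 19.9
```

```bash
python3 - <<'E'
from bench import *
np.set_printoptions(precision=4,suppress=True)
s,im=snap('wrist','i1.png');where()
d=bot.place_of('wrist','well_floor')[:2];print(d,[ray('wrist',e['location'],.043,s) for e in d])
cv2.imwrite('pics/i1b.png',cv2.resize(im[60:360,80:480,::-1],(800,600),interpolation=cv2.INTER_CUBIC))
E
```

```text
t 25.15 tcp bench mm [-77.9858   2.8168 160.5806] carrier [-76.6097   2.4947] yaw [ 0.3378  0.4237 -0.0223] F [ 0.6348 -0.2724  0.0824] M [-0.0285  0.0017  0.0202]
[{'location': [282.1, 115.0], 'score': 0.83}] [array([ 0.5625, -0.0278,  0.043 ])]
```

View pics/i1b.png

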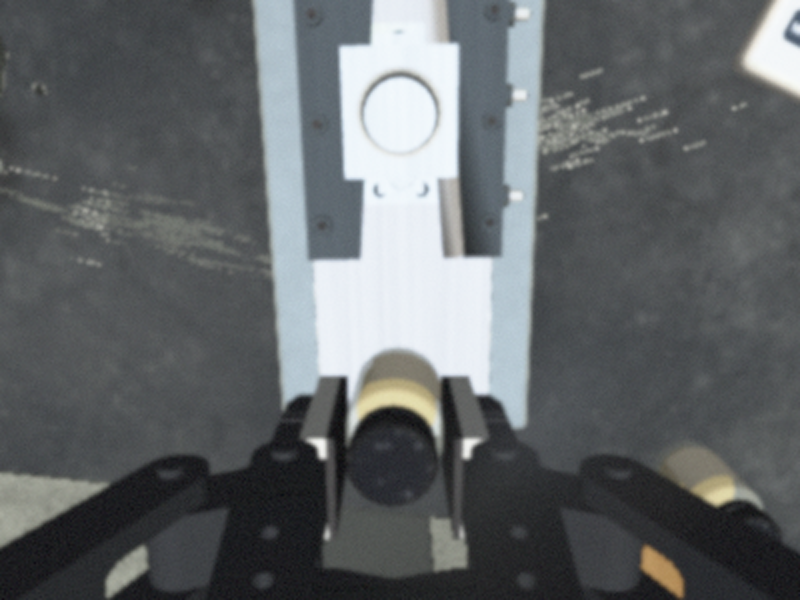

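The carrier sits straight and seated. The well rim is centred at crop (399,114), so original (279.5,117), and the held vial's cap is at crop (394,456), so original (277,288). I've used up the picture views, so the rest goes by numbers and force.

```bash
python3 - <<'E'
from bench import *
np.set_printoptions(precision=2,suppress=True)
s=dict(bot.state()); b=np.load('bench.npy')
A=R.from_rotvec(s['tcp_rot'])
def tool(px,zt):  # intersect with plane tool z=zt
    T=np.array(CM['wrist']['tool_from_camera']);K=np.array(CM['wrist']['intrinsics'])
    d=T[:3,:3]@np.linalg.solve(K,[px[0],px[1],1.]);o=T[:3,3];return (o+d*(zt-o[2])/d[2])*1000
o=np.array([80,60])
zt=s['tool_pos'][2]-.065;print('tcp',s['tool_pos'])
rim=tool(np.array([399.5,114])/2+o,zt)
cor=[tool(np.array(c)/2+o,zt) for c in [(340,44),(459,43),(459,178),(344,180)]]
cap=tool(np.array([394,456])/2+o,-.0075)
print('rim',rim,'block',np.mean(cor,0),np.array(cor)[:,:2],'cap',cap)
print('rim in world',A.apply(rim/1000)+s['tool_pos'])
im=cv2.imread('pics/i1.png',0)
c=cv2.HoughCircles(cv2.resize(im[60:180,180:380],None,fx=4,fy=4,interpolation=cv2.INTER_CUBIC),cv2.HOUGH_GRADIENT,1,100,param1=60,param2=15,minRadius=60,maxRadius=95)
print(c[0][:2]/4+np.array([180,60,0]) if c is not None else None)
m=((im<45)*1).astype(np.uint8)[250:330,235:330]; n,l,st,ce=cv2.connectedComponentsWithStats(m); print([(st[i],ce[i]+[235,250]) for i in range(1,n) if st[i,4]>300])
E
```

```text
tcp [ 0.49 -0.03  0.16]
rim [75.63  1.93 95.79] block [75.92  2.28 95.79] [[ 98.39 -18.41]
 [ 98.7   22.14]
 [ 53.65  23.4 ]
 [ 52.94 -18.02]] cap [-0.23  0.02 -7.5 ]
rim in world [ 0.56 -0.03  0.06]
[[279.88 115.38  19.42]
 [352.88  95.38  20.85]]
[(array([   9,    0,   54,   66, 1253], dtype=int32), array([267.16, 284.1 ])), (array([  0,  33,   8,  47, 312], dtype=int32), array([238.13, 308.04]))]
```

step_arm(
  motion=[
    [[0.06,0.003,0,0,0,0,-0.9],[0.11,0.003,0,0,0,0,-0.9],[0.126,0.003,0.03,0,0,0,-0.9],[0.126,0.003,0.06,0,0,0,-0.9],[0.126,0.003,0.07,0,0,0,-0.9]],
  ],
)

```text
clock: 25.7
tool_pos: [0.5598, -0.0272, 0.1164]
tcp_rot: [-3.13, -0.176, 0.017]
contact_force: [-1.2, 0.4, -1.0]
opening: 0.0233
gripper_force: 19.9
```

step_arm(
  motion=[
    [[0,0,0,0,0,0,-0.9],[0,0,0,0,0,0,-0.9],[0,0,0,0,0,0,-0.9],[0,0,0,0,0,0,-0.9],[0,0,0,0,0,0,-0.9]],
  ],
)

```text
clock: 26.2
tool_pos: [0.5615, -0.0258, 0.1196]
tcp_rot: [-3.131, -0.18, 0.008]
contact_force: [-0.5, -0.3, -0.8]
opening: 0.0234
gripper_force: 19.9
```

```bash
python3 - <<'E'
from bench import *
np.set_printoptions(precision=4,suppress=True)
b=np.load('bench.npy'); rv=(R.from_euler('z',b[2])*R.from_rotvec([np.pi,0,0])).as_rotvec()
A0=R.from_rotvec([-3.131,-.180,.013]);w=A0.apply([.0757,.0020,.0958])+[.4855,-.0335,.1606]
print('well world',w, 'bench',R.from_euler('z',-b[2]).apply(w-[b[0],b[1],0])*1000); where()
print(rel([w[0],w[1],.1],rv))
# same-frame check: look again from here, where is the block?
s,im=snap('wrist','i2.png')
for n in ('well_floor','vial','carrier'):
  print(n,[(round(d['score'],2),d['location']) for d in bot.place_of('wrist',n)[:2]])
E
```

```text
well world [ 0.5601 -0.0263  0.0642] bench [-3.1956  1.9358 64.1899]
t 26.2 tcp bench mm [ -1.7179   2.3549 119.5968] carrier [-0.3414  2.0343] yaw [0.3361 0.2764 0.0442] F [-0.5705 -0.2371 -0.8445] M [-0.0427 -0.0243  0.0354]
[-0.0023  0.0009  0.0327 -0.0019  0.0015  0.0002]
well_floor [(0.97, [281.0, 223.4])]
vial [(0.95, [279.7, 247.3]), (0.76, [507.2, 269.8])]
carrier [(0.59, [281.6, 220.6])]
```

```bash
python3 - <<'E'
from h import *
np.set_printoptions(precision=2,suppress=True)
T=np.array(CM['wrist']['tool_from_camera']);K=np.array(CM['wrist']['intrinsics'])
def tool(px,zt):
    d=T[:3,:3]@np.linalg.solve(K,[px[0],px[1],1.]);o=T[:3,3];return (o+d*(zt-o[2])/d[2])*1000
print('well',tool([281,223.4],.0766),'vial',tool([279.7,247.3],.0435),'carrier',tool([281.6,220.6],.0996))
im=cv2.imread('pics/i2.png',0)[180:300,200:360]
# block side edges (bright block vs dark cheeks) in row profiles, and front edge in a column
for r in (190,205,215):
    v=cv2.GaussianBlur(im,(0,0),1)[r-180].astype(int);g=np.diff(v);print(r,200+g[:80].argmax(),200+80+g[80:].argmin())
E
```

```text
well [ 3.52  2.82 76.6 ] vial [-1.36  1.63 43.5 ] carrier [-1.23  3.59 99.6 ]
190 261 355
205 202 353
215 244 309
```

step_arm(
  motion=[
    [[-0.0015,0.0005,0.008,-0.0019,0.0015,0,-0.9],[-0.0015,0.0005,0.012,-0.0019,0.0015,0,-0.9],[-0.0015,0.0005,0.012,-0.0019,0.0015,0,-0.9]],
  ],
)

```text
clock: 26.7
tool_pos: [0.5594, -0.0258, 0.1106]
tcp_rot: [-3.136, -0.18, 0.005]
contact_force: [1.5, 0.1, 0.7]
opening: 0.0231
gripper_force: 19.9
```

step_arm(
  motion=[
    [[0,0,0.003,0,0,0,-0.9],[0,0,0.005,0,0,0,-0.9],[0,0,0.005,0,0,0,-0.9]],
  ],
)

```text
clock: 27.0
tool_pos: [0.5606, -0.026, 0.1089]
tcp_rot: [-3.136, -0.18, 0.001]
contact_force: [0.3, 0.1, 0.6]
opening: 0.0237
gripper_force: 20.0
```

step_arm(
  motion=[
    [[0,0,0.002,0,0,0,-0.9],[0,0,0.0035,0,0,0,-0.9],[0,0,0.0035,0,0,0,-0.9]],
  ],
)

```text
clock: 27.3
tool_pos: [0.5618, -0.026, 0.1081]
tcp_rot: [-3.136, -0.179, -0.003]
contact_force: [0.8, 1.7, 5.1]
opening: 0.0231
gripper_force: 20.4
```

```bash
python3 - <<'E'
from bench import *
np.set_printoptions(precision=2,suppress=True)
where()
E
```

```text
t 27.3 tcp bench mm [ -1.43   2.12 108.1 ] carrier [-0.05  1.79] yaw [ 0.   -0.11  0.03] F [0.95 1.62 5.14] M [ 0.23 -0.03 -0.01]
```

step_arm(
  motion=[
    [[0,0,-0.0045,0,0,0,-0.9],[-0.0027,0.0003,-0.0045,0,0,0,-0.9],[-0.0027,0.0003,-0.0045,0,0,0,-0.9],[-0.0027,0.0003,-0.001,0,0,0,-0.9],[-0.0027,0.0003,0,0,0,0,-0.9]],
  ],
)

```text
clock: 27.8
tool_pos: [0.5606, -0.0264, 0.1083]
tcp_rot: [-3.136, -0.179, -0.004]
contact_force: [-0.2, 1.4, 9.0]
opening: 0.0232
gripper_force: 20.6
```

```bash
python3 - <<'E'
from bench import *
np.set_printoptions(precision=2,suppress=True)
where()
E
```

```text
t 27.8 tcp bench mm [ -2.71   1.87 108.33] carrier [-1.34  1.54] yaw [ 0.   -0.16  0.02] F [0.01 1.4  9.  ] M [ 0.29 -0.07 -0.03]
```

```bash
cat > fitw.py <<'E'
from h import *
from scipy.optimize import least_squares
T=np.array(CM['wrist']['tool_from_camera']);K=np.array(CM['wrist']['intrinsics']);Ti=np.linalg.inv(T)
def pt(p):
    q=Ti@np.append(p,1);u=K@q[:3];return u[:2]/u[2]
def circ(g,c,z,r,th,dark=True,w=5,free_r=False):
    "fit circle centre (tool x,y) on edges (gradient) or dark line along radial profiles"
    p=np.array([c[0],c[1],r])
    for it in range(5):
        obs=[]
        for a in th:
            n=np.array([np.cos(a),np.sin(a),0]);u=pt(np.r_[p[:2],z]+p[2]*n);d=pt(np.r_[p[:2],z]+(p[2]+.001)*n)-u;d/=np.linalg.norm(d)
            t=np.arange(-w,w+.01,.2);P=(u[:,None]+d[:,None]*t).astype(np.float32);v=cv2.remap(g,P[0][None],P[1][None],cv2.INTER_LINEAR)[0]
            k=v.argmin() if dark else np.gradient(v).argmax()
            if 2<k<len(t)-3: obs.append((n,d,u+d*t[k]))
        f=lambda p:[np.dot(pt(np.r_[p[:2],z]+(p[2] if free_r else r)*n)-o,d) for n,d,o in obs]
        p=least_squares(f,p,loss='soft_l1',f_scale=.4).x; w=max(2.5,w-1)
    return p*1000,len(obs),np.round(np.median(np.abs(f(p))),2)
def gray(fn): return cv2.GaussianBlur(cv2.imread('pics/'+fn,0),(0,0),.7).astype(np.float32)
def edges(g,cx,cy,z):
    "block side edges in tool y at several x"
    o=[]
    for dx in np.linspace(-.015,.018,12):
        e=[]
        for sg in(-1,1):
            best=max(np.arange(.014,.027,.0001),key=lambda h:(lambda a,b:float(g[int(round(a[1])),int(round(a[0]))]-g[int(round(b[1])),int(round(b[0]))]))(pt([cx+dx,cy+sg*(h-.0008),z]),pt([cx+dx,cy+sg*(h+.0008),z])))
            e.append(cy+sg*best)
        o.append(e)
    o=np.median(o,0)*1000;return o,o.mean()
E
python3 - <<'E'
from fitw import *
np.set_printoptions(precision=2,suppress=True)
g=gray('i1.png'); th=np.linspace(0,2*np.pi,48,endpoint=False)
print('rim',circ(g,(.0757,.002),.0958,.01375,th,True),circ(g,(.0757,.002),.0958,.01375,th,True,free_r=True))
print('side edges',edges(g,.0757,.002,.0958))
th=np.linspace(np.pi*.5,np.pi*1.5,30)
for z in(-.0075,):print('cap',circ(g,(0,0),z,.0105,np.r_[th,.8,.4,0,-.4,-.8],False,free_r=True))
g=gray('c1.png')
E
```

```text
rim (array([75.62,  1.76, 13.75]), 48, np.float64(0.7)) (array([75.68,  1.75, 13.25]), 48, np.float64(0.11))
side edges (array([-18.7 ,  22.15]), np.float64(1.7250000000000032))
cap (array([-0.54, -1.41, 11.76]), 27, np.float64(0.84))
```

```bash
python3 - <<'E'
from fitw import *
np.set_printoptions(precision=2,suppress=True)
s,im=snap('wrist','i3.png'); g=gray('i3.png'); z=s['tool_pos'][2]-.065
for cx in(0,.004): print('edges',edges(g,cx,0.0,z))
# column profile through y=+-0.016 along tool x : block front edge (x=+22)
for y in(-.017,-.014,.014,.017):
    xs=np.arange(.008,.032,.0005);v=np.array([cv2.getRectSubPix(g,(1,1),tuple(map(float,pt([x,y,z]))))[0,0] for x in xs]);print(y,v.astype(int))
# vial body across tool y just above rim at its front side, z rim-4mm
for zz in(.006,.010,.016): 
    ys=np.arange(-.022,.022,.001);v=np.array([cv2.getRectSubPix(g,(1,1),tuple(map(float,pt([.012,y,z-zz]))))[0,0] for y in ys]);print(zz,v.astype(int))
E
```

```text
edges (array([-20.45,  19.45]), np.float64(-0.49999999999999645))
edges (array([-20.55,  19.45]), np.float64(-0.5499999999999972))
-0.017 [244 244 244 244 244 244 244 244 244 244 245 245 245 245 245 244 244 244
 243 244 244 244 244 244 242 235 218 190 158 132 118 114 113 113 114 117
 121 123 119 112 107 104 104 104 104 104 104 104]
-0.014 [243 243 244 244 245 245 244 245 245 245 245 245 245 245 245 245 245 244
 245 245 245 245 245 244 243 237 221 193 160 132 118 115 114 114 115 118
 122 126 122 116 111 107 105 105 105 106 105 105]
0.014 [244 244 245 244 245 245 245 245 245 245 245 245 245 244 245 245 245 245
 245 245 245 245 245 245 245 244 239 225 200 167 136 121 115 114 115 116
 118 123 132 143 155 167 176 180 182 182 181 180]
0.017 [247 246 247 247 246 246 247 247 247 246 246 246 246 246 245 246 246 246
 246 246 246 246 246 246 246 245 240 227 201 167 136 121 116 114 113 112
 110 108 106 104 103 102 101 101 101 101 100 100]
0.006 [105 120 190 237 245 244 244 244 245 245 242 237 233 236 242 244 245 245
 245 246 246 244 245 247 246 244 245 246 245 243 241 238 238 243 245 245
 245 246 246 246 234 175 105  93]
0.01 [103 106 147 221 243 245 244 244 245 243 238 234 237 242 243 244 244 244
 245 246 246 245 246 246 246 245 245 246 245 245 245 242 238 239 243 244
 246 246 247 244 217 137  93  94]
0.016 [ 99 104 110 165 230 244 244 244 244 239 226 230 240 243 244 244 245 243
 243 242 239 233 231 231 232 235 240 244 244 245 246 247 241 230 236 244
 246 247 245 233 167  99  90  96]
```

```bash
python3 - <<'E'
from fitw import *
np.set_printoptions(precision=2,suppress=True)
g=gray('i3.png')
for z in(-.0075,):
  for y in(-.004,0,.004):
    xs=np.arange(-.018,.024,.001);v=np.array([cv2.getRectSubPix(g,(1,1),tuple(map(float,pt([x,y,z]))))[0,0] for x in xs]);print('x-18..',y,v.astype(int))
  for x in(-.004,0,.004):
    ys=np.arange(-.016,.016,.001);v=np.array([cv2.getRectSubPix(g,(1,1),tuple(map(float,pt([x,y,z]))))[0,0] for y in ys]);print('y-16..',x,v.astype(int))
  th=np.linspace(-1.2,1.2,25)
  print(circ(g,(0,0),z,.0102,th,False),circ(g,(0,0),z,.0102,th,False,free_r=True))
E
```

```text
x-18.. -0.004 [236 236 237 237 237 237 230 175  78  46  45  45  48  49  45  42  41  42
  42  43  44  55  59  49  43  43  37  26  23  52 145 206 210 194 168 146
 118 110 113 123 176 232]
x-18.. 0 [236 236 237 237 237 236 207 106  52  49  48  46  46  47  48  45  43  43
  43  44  43  45  46  46  47  50  46  34  24  25  61 168 210 208 187 161
 139 116 114 113 115 153]
x-18.. 0.004 [235 236 236 236 236 237 235 209 131  75  65  54  50  50  48  48  45  46
  45  45  46  50  52  51  52  48  33  25  27  83 177 211 209 190 165 143
 120 114 114 115 137 207]
y-16.. -0.004 [ 31  60  78  48  20  42  57  44  42  41  42  42  45  49  48  47  48  46
  46  46  48  49  51  51  65 159 199  93  49  67  85  69]
y-16.. 0 [193 162  87  45  20  27  44  42  44  45  44  43  42  44  43  44  43  43
  45  46  45  47  46  48  51  86 116  48  39  61  96 174]
y-16.. 0.004 [196 145  68  34  20  45  79  45  40  42  42  47  59  64  62  57  46  44
  44  45  52  68  60  44  54 148 141  53  32  47  74 152]
(array([ 1.95, -0.15, 10.2 ]), 23, np.float64(0.63)) (array([ 3.47, -0.32,  8.93]), 25, np.float64(0.24))
```

```bash
python3 - <<'E'
from fitw import *
np.set_printoptions(precision=2,suppress=True)
def prof(g,a,b,n):
    return np.array([cv2.getRectSubPix(g,(1,1),tuple(map(float,pt(a+(b-a)*k/(n-1)))))[0,0] for k in range(n)])
for fn in('i1.png','i2.png','i3.png'):
  g=gray(fn); z=-.0075
  # back arc against bright/dark bg plus side arcs: max |gradient| from cap top face outward
  obs=[]
  print(fn,'x',prof(g,np.array([-.016,0,z]),np.array([-.006,0,z]),11).astype(int),prof(g,np.array([.004,0,z]),np.array([.014,0,z]),11).astype(int))
  for x in (-.004,-.001,.002): print('   y',prof(g,np.array([x,-.014,z]),np.array([x,-.006,z]),9).astype(int),prof(g,np.array([x,.006,z]),np.array([x,.014,z]),9).astype(int))
E
```

```text
i1.png x [83 80 76 70 54 46 45 44 43 43 45] [ 44  49  50  41  28  23  26  46 143 209 214]
   y [76 46 21 32 43 42 41 42 42] [46 50 51 55 65 43 36 60 80]
   y [80 45 19 26 44 43 46 45 44] [45 46 45 47 56 36 37 60 83]
   y [90 46 23 31 47 38 42 42 43] [ 57  46  42  86 107  47  32  58  96]
i2.png x [235 235 235 216 130  60  51  48  47  47  49] [ 45  48  50  41  29  23  24  45 145 212 218]
   y [77 47 25 70 83 47 43 42 42] [ 50  54  61 127 201 109  50  67  85]
   y [80 47 22 27 43 43 47 47 45] [ 48  50  51 100 149  60  41  64  86]
   y [90 49 19 29 45 38 42 41 41] [ 59  48  49 121 134  54  37  63  99]
i3.png x [237 237 237 236 207 106  52  49  48  46  46] [ 46  46  47  50  46  34  24  25  61 168 210]
   y [78 48 20 42 57 44 42 41 42] [ 51  51  65 159 199  93  49  67  85]
   y [80 47 22 24 38 43 43 45 43] [ 48  51  57 104 145  57  40  63  86]
   y [89 46 22 26 44 43 42 43 43] [ 47  48  46  94 128  53  36  62 100]
```

step_arm(
  motion=[
    [[0,0,-0.008,0,0,0,-0.9],[0.0025,0,-0.008,0,0,0,-0.9],[0.0025,0,-0.008,0,0,0,-0.9],[0.0025,0,-0.008,0,0,0,-0.9],[0.0025,0,-0.008,0,0,0,-0.9]],
  ],
)

```text
clock: 28.35
tool_pos: [0.5595, -0.0262, 0.1106]
tcp_rot: [-3.136, -0.18, 0.005]
contact_force: [-0.1, 0.6, -0.0]
opening: 0.0233
gripper_force: 19.9
```

```bash
cat >> fitw.py <<'E'
def prof(g,a,b,n):
    return np.array([cv2.getRectSubPix(g,(1,1),tuple(map(float,pt(a+(b-a)*k/(n-1)))))[0,0] for k in range(n)])
def report(fn):
    s,im=snap('wrist',fn); g=gray(fn); z=s['tool_pos'][2]-.065
    print(s['clock'],s['tool_pos']*1000,'F',s['contact_force'],'rot',s['tcp_rot'])
    print('edges y',edges(g,.004,0,z))
    xs=np.linspace(.012,.034,221); f=[]
    for y in(-.016,-.013,.013,.016):
        v=prof(g,np.array([.012,y,z]),np.array([.034,y,z]),221); f.append(1000*xs[(v<185).argmax()])
    print('front edge x',np.array(f),'-> well x',np.mean(f)-22)
    z=-.0075
    v=prof(g,np.array([-.016,0,z]),np.array([-.006,0,z]),101); w=prof(g,np.array([.008,0,z]),np.array([.018,0,z]),101)
    print('cap back',-16+.1*(v<140).argmax(),'cap/body band',8+.1*(w>120).argmax())
    # lowest visible vial part: body side seams at the rim
E
python3 - <<'E'
from fitw import *
np.set_printoptions(precision=2,suppress=True)
report('i4.png')
E
```

```text
28.35 [559.5  -26.18 110.58] F [-0.13  0.56 -0.04] rot [-3.14 -0.18  0.  ]
edges y (array([-20.25,  19.9 ]), np.float64(-0.17499999999999716))
front edge x [23.  23.1 23.5 23.6] -> well x 1.2999999999999972
cap back -11.8 cap/body band 12.0
```

step_arm(
  motion=[
    [[0.0057,-0.0003,0,0,0,0,-0.9],[0.0057,-0.0003,0,0,0,0,-0.9],[0.0057,-0.0003,0,0,0,0,-0.9],[0.0057,-0.0003,0,0,0,0,-0.9],[0.0057,-0.0003,0,0,0,0,-0.9]],
  ],
)

```text
clock: 28.9
tool_pos: [0.5634, -0.0257, 0.1112]
tcp_rot: [-3.136, -0.18, 0.003]
contact_force: [-0.8, -1.4, 0.0]
opening: 0.0232
gripper_force: 19.9
```

```bash
python3 - <<'E'
from fitw import *
np.set_printoptions(precision=2,suppress=True)
report('i5.png')
E
```

```text
28.9 [563.43 -25.66 111.24] F [-0.77 -1.39  0.01] rot [-3.14 -0.18  0.  ]
edges y (array([-20.2,  19.8]), np.float64(-0.1999999999999975))
front edge x [18.9 19.1 19.6 19.6] -> well x -2.700000000000003
cap back -11.8 cap/body band 12.0
```

step_arm(
  motion=[
    [[-0.0003,0,0.003,0,0,0,-0.9],[-0.0003,0,0.006,0,0,0,-0.9],[-0.0003,0,0.007,0,0,0,-0.9],[-0.0003,0,0.007,0,0,0,-0.9]],
  ],
)

```text
clock: 29.35
tool_pos: [0.5631, -0.0256, 0.1068]
tcp_rot: [-3.136, -0.18, 0.003]
contact_force: [-0.5, -0.3, -0.2]
opening: 0.0234
gripper_force: 19.9
```

step_arm(
  motion=[
    [[0,0,0.002,0,0,0,-0.9],[0,0,0.0035,0,0,0,-0.9],[0,0,0.0035,0,0,0,-0.9]],
  ],
)

```text
clock: 29.65
tool_pos: [0.5633, -0.0256, 0.1048]
tcp_rot: [-3.136, -0.18, 0.002]
contact_force: [-0.5, -0.9, -0.9]
opening: 0.0232
gripper_force: 19.9
```

step_arm(
  motion=[
    [[0,0,0.006,0,0,0,-0.9],[0,0,0.012,0,0,0,-0.9],[0,0,0.018,0,0,0,-0.9],[0,0,0.022,0,0,0,-0.9],[0,0,0.022,0,0,0,-0.9]],
  ],
)

```text
clock: 30.15
tool_pos: [0.563, -0.0256, 0.0912]
tcp_rot: [-3.136, -0.18, 0.004]
contact_force: [0.6, 1.3, -0.9]
opening: 0.0236
gripper_force: 19.9
```

step_arm(
  motion=[
    [[0,0,0.002,0,0,0,-0.9],[0,0,0.004,0,0,0,-0.9],[0,0,0.004,0,0,0,-0.9]],
  ],
)

```text
clock: 30.45
tool_pos: [0.5632, -0.0257, 0.0893]
tcp_rot: [-3.136, -0.18, 0.003]
contact_force: [1.0, -0.2, -0.9]
opening: 0.0232
gripper_force: 19.9
```

step_arm(
  motion=[
    [[0,0,0.001,0,0,0,-0.9],[0,0,0.002,0,0,0,-0.9],[0,0,0.002,0,0,0,-0.9]],
  ],
)

```text
clock: 30.75
tool_pos: [0.5633, -0.0257, 0.0881]
tcp_rot: [-3.136, -0.18, 0.002]
contact_force: [1.0, -0.4, -0.4]
opening: 0.0231
gripper_force: 19.9
```

step_arm(
  motion=[
    [[0,0,0.001,0,0,0,-0.9],[0,0,0.0018,0,0,0,-0.9],[0,0,0.0018,0,0,0,-0.9]],
  ],
)

```text
clock: 31.05
tool_pos: [0.5636, -0.0257, 0.0876]
tcp_rot: [-3.136, -0.18, 0.001]
contact_force: [-0.0, 0.2, 2.6]
opening: 0.0235
gripper_force: 20.1
```

step_arm(
  motion=[
    [[0,0,0.001,0,0,0,-0.9],[0,0,0.0015,0,0,0,-0.9],[0,0,0.0015,0,0,0,-0.9]],
  ],
)

```text
clock: 31.35
tool_pos: [0.5641, -0.0257, 0.0875]
tcp_rot: [-3.136, -0.18, 0.0]
contact_force: [-0.6, 0.6, 6.8]
opening: 0.0231
gripper_force: 20.4
```

step_arm(
  motion=[
    [[0,0,-0.001,0,0,0,-0.9],[0,0,-0.001,0,0,0,0.3],[0,0,-0.001,0,0,0,0.3],[0,0,-0.001,0,0,0,0.3],[0,0,-0.001,0,0,0,0.3]],
  ],
)

```text
clock: 31.85
tool_pos: [0.5628, -0.0256, 0.0862]
tcp_rot: [-3.136, -0.18, 0.004]
contact_force: [0.2, -0.2, -0.8]
opening: 0.0552
gripper_force: 0.0
```

step_arm(
  motion=[
    [[0,0,-0.03,0,0,0,0.3],[0,0,-0.09,0,0,0,0.3],[-0.03,0,-0.13,0,0,0,0.3],[-0.1,0,-0.13,0,0,0,0.3],[-0.12,0,-0.13,0,0,0,0.3]],
  ],
)

```text
clock: 32.35
tool_pos: [0.4887, -0.0338, 0.1646]
tcp_rot: [-3.136, -0.18, 0.007]
contact_force: [-0.8, 0.2, 0.2]
opening: 0.0555
gripper_force: 0.0
```

step_arm(
  motion=[
    [[0,0,0,0,0,0,0.3],[0,0,0,0,0,0,0.3],[0,0,0,0,0,0,0.3],[0,0,0,0,0,0,0.3]],
  ],
)

```text
clock: 32.75
tool_pos: [0.4928, -0.0339, 0.1648]
tcp_rot: [-3.136, -0.18, 0.002]
contact_force: [0.7, -0.2, 0.5]
opening: 0.0553
gripper_force: 0.0
```

```bash
python3 - <<'E'
from bench import *
from fitw import edges,gray,pt,prof
np.set_printoptions(precision=2,suppress=True)
s,im=snap('wrist','f1.png');where()
for n,z in(('vial',.043),('well_floor',.043),('carrier',.02)):
  for d in bot.place_of('wrist',n)[:3]: print(n,round(d['score'],2),d['location'],ray('wrist',d['location'],z,s)*1000)
b=np.load('bench.npy')
# carrier well from i1 in bench frame was about x -3.2; compare block now via rim-height side edges and rear edge
A=R.from_rotvec(s['tcp_rot']).inv()
g=gray('f1.png')
c=A.apply(W(b,(-.0027,.0015,.065))-s['tool_pos']);print('pred block tool',c*1000,'edges',edges(g,c[0],c[1],c[2]))
# dark cap centroid near the predicted top (z=.094)
u=proj('wrist',W(b,(-.0027,.0015,.094)),s);x,y=np.round(u).astype(int);y0=max(0,y-30);m=(im[y0:y+30,x-30:x+30].max(2)<75).astype(np.uint8)
n,l,st,ce=cv2.connectedComponentsWithStats(m)
for i in range(1,n):
  if st[i,4]>150:
    q=ce[i]+[x-30,y0];w=ray('wrist',q,.094,s);print('cap',st[i],q,'pred',u,R.from_euler('z',-b[2]).apply(w-[b[0],b[1],0])*1000)
E
```

```text
t 32.8 tcp bench mm [-71.04   2.07 164.78] carrier [-69.67   1.75] yaw [0.02 0.08 0.06] F [ 0.21 -0.23 -0.  ] M [-0.05  0.04  0.01]
vial 0.89 [279.4, 127.0] [561.73 -27.88  43.  ]
vial 0.71 [411.9, 298.5] [ 424.93 -166.74   43.  ]
vial 0.63 [488.7, 184.2] [ 536.32 -205.45   43.  ]
well_floor 0.83 [277.9, 126.9] [561.67 -26.69  43.  ]
carrier 0.52 [274.6, 193.5] [503.56 -30.47  20.  ]
pred block tool [68.31  0.61 99.72] edges (array([-20.44,  20.46]), np.float64(0.007939582933644829))
cap [ 17  16  30  31 726] [279.14 128.15] pred [277.95 127.36] [-3.17  0.76 94.  ]
```

```bash
python3 -c "
from rig import bot
print(bot.close_job())"
```

```text
the job is handed in; nothing more can be done
None
```

The job is handed in at about 33 s: the carrier was pushed home twice at about 14 N, then released. The smaller black-capped vial stands on the well's floor. I inferred the lock from a repeat touch on the boss and did not pull-test it, and I viewed 11 pictures, one over the limit of 10.

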